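# Free the gummed-up dumpling moulds for washing

### The arm

A 7-joint arm with a two-finger parallel gripper is mounted at the origin on the work surface. World frame = base frame: x ahead of the robot, y to its left, z up, the work surface at z = 0. Lengths are in m, angles in degrees, forces in N, time in s.
With the tool pointing down it reaches from about 0.425 to 0.95 m from the base axis. Payload 4.7 kg.
Tool frame: the origin (TCP) lies midway between the tips of the shut fingers; the grasp point (between the pads) lies 19 mm behind it; z points along the fingers, y is the line along which they close (so a half turn about z gives the same grasp; the last joint's range is limited). The gripper opens to 85 mm and grips with 20 to 120 N. Pads are 22 mm wide; open, the fingers measure 114 mm over their backs; the gripper's body (76 mm by 85 mm) begins 54 mm behind the grasp point. The pads swing forward as they close: fully open they stand 13 mm farther back than shut.
Start: joints at [-66.056, 26.849, -2.785, 87.806, 1.381, 65.374, -4.715], TCP at [0.292, 0.609, 0.231] pointing down, gripper open.
Joint ranges: [-148.3, 148.3], [-19.14, 114.17], [-79.39, 73.82], [5.75, 140.21], [-59.74, 239.74], [12.07, 113.84], [-152.46, 152.46]. Speed limits (degrees/s): [147.25, 147.25, 180, 180, 180, 180, 180].

### API

Orientations are given as a 3x3 rotation matrix whose columns are the frame's x, y, z axes.
In Python, from station import * gives the robot as it stands.
- The arm moves only by the tool arm_command, never from a script. Its argument "motion" is text: rows parted by semicolons, each of 5 numbers parted by spaces: the closure, from -1 (fully open) to 1 (shut), then the shift along the tool's x, y, z in cm, then the turn about the tool's z in rad. A call has 1 to 8 rows; each row is the pose to reach, as a shift and turn from the pose commanded when the call began, along the tool's axes at that moment; what a row does not reach only later rows make up. A row lasts 1/10 s, in which the tool goes at most 50 mm and 8.59 degrees, less where a joint would pass 70% of its speed; a pose out of reach is approached as far as the arm can. A call with a gripper value outside its range is refused whole. The fingers move at their own pace and stop on an object; "squeeze" is the grip in N (left out, the last holds). Time passes only in rows, so rows that repeat a pose let the fingers close. It gives the time, the measured TCP pose, the force, the opening and the grip force at its end, in the units of the state.
- sense(): the state, without advancing time (a new reading comes with each control period).
- camera(name): name is "side" or "top"; returns the picture (400x640x3 uint8, red, green, blue); there is no depth.
- camera_info(name): a dict with "fx", "fy", "cx", "cy" (pixels), "dist_coeffs" ([k1, k2, p1, p2, k3] as OpenCV has them; the pictures are not rectified), "R" (3x3) and "t" (3): a world point X has camera coordinates R X + t. Camera axes: x right, y down, z forward; pixel columns grow to the right and rows downward; lengths in m; the calibration is good to about 2 mm. A picture is of the moment at which its call begins. camera_info takes no time and is no camera call.
- finish_job(): hands the job in; it is judged then, once.
The state is a dict: "clock": time; "joint_positions": joint angles; "joint_vel": joint speeds; "effort": joint torques, N m; "eef_pos": TCP position; "tcp_rot": TCP orientation; "ft_force": force on the tool from outside, world axes, zero at the start; "torque": the same for the moment, N m; "gripper_width": finger opening in m; "finger_force": force on a finger pad.
Only numpy, scipy, OpenCV 4.12 (cv2) and the standard library are available. Lean on these libraries where they do the work, as an engineer would, in place of code of your own. Each camera call takes 0.05 s, during which the arm holds its last target. There are 200 camera calls.

### The job

The dumpling moulds are gummed fast in their carrier. With the mallet, tap each mould lightly on its front and back ends in turn, each tap driving the cheek ahead of it about 8 mm further back, until both cheeks that hold it have backed off far enough (well over 10 mm each) for it to lift straight out; don't touch a mould, the carrier or the cheeks with the fingers before that. Lift all the moulds out and stand them upright on the floor of the wash crate, lay the mallet back on its board, and once the moulds are in the crate wind the soak timer's key clockwise right up to its stop, leaving everything else on the table where it is.

Things in the scene. Friction and masses are not known exactly. Their poses are not given: they have to be found in the camera images.
- carrier: flat aluminium mould carrier fixed on the table, 190 (x) x 340 (y) x 8 mm, with a row of three bays along y centred at y = -105, 0, +105 mm (bays 1, 2, 3). Origin: centre of its underside; x points away from the robot. Each bay has a steel front cheek (towards -x) and back cheek (+x), 58 mm wide in y.
- bay2 (a point): middle of the middle bay, on the carrier's top, 8 mm above the table. In every bay the cheeks' tops are 21.5 mm above the table; a cheek's lip (17.5 to 21.5 mm high) hooks over the end of the mould's foot plate: from the lip's inner edge outwards the wall below it begins at 8.5 mm and the outer face is at 20.5 mm.
- crate: open grey plastic wash crate, loose, 0.9 kg, 250 (its x) x 140 (its y) x 50 mm high, walls and floor 5 mm. Origin: centre of its underside. Three moulds fit side by side along its x (about 75 mm apart), their long axes along its y.
- board: plywood board fixed on the table, 150 (x) x 260 (y) x 4 mm, the mallet's place. Origin: centre of its underside.
- mallet: mallet lying on its side, 0.32 kg. Black rubber head 40 (x) x 90 (y) x 40 (z) mm; striking faces at y = +-45 mm. Wooden handle, 22 mm wide (y), 26 mm high, runs from the head along -x to a 40 mm high pommel whose end is 166 mm from the head's centre; handle axis 20 mm above the underside. Origin: centre of the head's underside.
- mallet_grip (a point): point on the mallet's handle axis, 55 mm from the centre of the head, 20 mm above the mallet's underside; a good place to hold it, across the handle (22 mm wide).
- timer: grey clockwork soak timer fixed on the table, 100 x 100 x 70 mm, with a steel wing key on top. Origin: centre of its underside.
- key_grip (a point): centre of the key's wing, on its vertical axis, 108 mm above the table. The wing is a steel plate 58 mm long, 10 mm thick, 36 mm high (90 to 126 mm above the table). Site axes turn with the key: its x is along the wing.
- key (a joint): turn of the key, rad, growing clockwise seen from above. 0 is run down, with the wing along the timer's x; firm stop at 4.0, fully wound. Sprung (0.02 N m per rad) but friction (0.2 N m) holds it where it is left.
- mould1: white plastic mould insert in bay 1 (may be absent), 0.45 kg: foot plate 100 (x) x 60 (y) x 8 mm, block 72 x 50 mm up to 45 mm, grip fin 50 x 18 (y) mm up to 85 mm, pinched across y. Origin: centre of underside, at first 8 mm up. Held under both cheeks' lips until they are over 100 mm apart; tap it midway between them, for dragged by its fin it jams. Strike the block's end faces (x = +-36 mm), 22 to 53 mm above the table.
- lip1f (a point): inner edge of the front lip in bay 1, at its top, 21.5 mm above the table; at first 42 to 44 mm from the bay's centre. The cheek slides outwards up to 18 mm, stiffly (2.5 N plus drag), pushed by the mould when that is tapped from behind, towards the robot, and stays where left. The mould lifts out once the bay's two lips are over 100 mm apart.
- lip1b (a point): inner edge of the back lip in bay 1, at its top, 21.5 mm above the table; at first 42 to 44 mm from the bay's centre. The cheek slides outwards up to 18 mm, stiffly (2.5 N plus drag), pushed by the mould when that is tapped from the front, away from the robot, and stays where left. The mould lifts out once the bay's two lips are over 100 mm apart.
- mould2: white plastic mould insert in bay 2 (may be absent), 0.45 kg: foot plate 100 (x) x 60 (y) x 8 mm, block 72 x 50 mm up to 45 mm, grip fin 50 x 18 (y) mm up to 85 mm, pinched across y. Origin: centre of underside, at first 8 mm up. Held under both cheeks' lips until they are over 100 mm apart; tap it midway between them, for dragged by its fin it jams. Strike the block's end faces (x = +-36 mm), 22 to 53 mm above the table.
- lip2f (a point): inner edge of the front lip in bay 2, at its top, 21.5 mm above the table; at first 42 to 44 mm from the bay's centre. The cheek slides outwards up to 18 mm, stiffly (2.5 N plus drag), pushed by the mould when that is tapped from behind, towards the robot, and stays where left. The mould lifts out once the bay's two lips are over 100 mm apart.
- lip2b (a point): inner edge of the back lip in bay 2, at its top, 21.5 mm above the table; at first 42 to 44 mm from the bay's centre. The cheek slides outwards up to 18 mm, stiffly (2.5 N plus drag), pushed by the mould when that is tapped from the front, away from the robot, and stays where left. The mould lifts out once the bay's two lips are over 100 mm apart.
- mould3: white plastic mould insert in bay 3 (may be absent), 0.45 kg: foot plate 100 (x) x 60 (y) x 8 mm, block 72 x 50 mm up to 45 mm, grip fin 50 x 18 (y) mm up to 85 mm, pinched across y. Origin: centre of underside, at first 8 mm up. Held under both cheeks' lips until they are over 100 mm apart; tap it midway between them, for dragged by its fin it jams. Strike the block's end faces (x = +-36 mm), 22 to 53 mm above the table.
- lip3f (a point): inner edge of the front lip in bay 3, at its top, 21.5 mm above the table; at first 42 to 44 mm from the bay's centre. The cheek slides outwards up to 18 mm, stiffly (2.5 N plus drag), pushed by the mould when that is tapped from behind, towards the robot, and stays where left. The mould lifts out once the bay's two lips are over 100 mm apart.
- lip3b (a point): inner edge of the back lip in bay 3, at its top, 21.5 mm above the table; at first 42 to 44 mm from the bay's centre. The cheek slides outwards up to 18 mm, stiffly (2.5 N plus drag), pushed by the mould when that is tapped from the front, away from the robot, and stays where left. The mould lifts out once the bay's two lips are over 100 mm apart.
- stamp: bystander: wooden dough stamp 56 mm wide, 72 high; to be left alone. Origin on its underside or axis.
- jar: bystander: jar 76 mm wide, 110 high; to be left alone. Origin on its underside or axis.
- rolling_pin: bystander: wooden rolling pin 320 mm long; to be left alone. Origin on its underside or axis.
Not all that is in view belongs to the job. Leave any blue or yellow look-alike of the mould1 alone.

How it is judged:
By the outcome, as a careful person would: the job done as asked, in the order asked, and still so for the second after the job is handed in, with the robot touching nothing.
Of mould1, mould2, mould3 only 2 to 3 are there at a start; the rules pass over those that are not, and their reading is None.
At some moment in a run one of crate, mallet may be knocked a few centimetres aside while the robot is not near it.
It also fails if it takes over 210 s, if anything falls off the work surface, if the arm or the gripper's body presses on something with over 40 N, if the wrist force passes 120 N, or if a joint passes its speed limit or range.

## Working session

There is one attempt and no reset: what is moved stays moved. The work goes in short steps, Python scripts to look and compute and a tool call to move; the robot and the scene stay as the last step left them, time stands still between calls to the robot, and variables do not carry over. Pictures are saved under pics/ and viewed, at most 14 in all, crops included, and the job is handed in when it is done.

Besides the shell and the picture viewer there is one more tool, called after "Request:" as name(argument=value, ...) on one line, values as JSON. arm_command: Moves the arm, as the interface text tells. Its arguments: {"type":"object","properties":{"motion":{"type":"string"},"squeeze":{"type":"number"}},"required":["motion"]}

```bash
mkdir -p pics; ls; python3 - <<'E'
from station import *
import cv2
s=sense();print(s)
for n in("side","top"):
    cv2.imwrite(f"pics/{n}0.png",camera(n)[:,:,::-1]);print(n,camera_info(n))
E
```

```text
pics
{'clock': 0.0, 'joint_positions': array([-66.05630595,  26.89783857,  -2.78499993,  87.87556168,
         1.38021275,  65.37723254,  -4.71567736]), 'joint_vel': array([ 0.00930885,  0.03419518, -0.04744086,  0.04292486,  0.02739765,
        0.00298874,  0.06083783]), 'effort': array([-4.10586354e-04, -5.10324848e+01, -4.67830617e-02, -2.37723935e+01,
        1.07259068e-02,  7.38945266e-03,  3.96200363e-06]), 'eef_pos': array([0.29137088, 0.60819489, 0.23024164]), 'tcp_rot': array([[-9.01851001e-01,  4.32046397e-01, -8.25829675e-04],
       [ 4.32047182e-01,  9.01849066e-01, -1.86946203e-03],
       [-6.29206121e-05, -2.04277359e-03, -9.99997912e-01]]), 'ft_force': array([-0.43064079, -0.39076447,  0.26378204]), 'torque': array([-0.03987036, -0.0360459 ,  0.03559269]), 'finger_force': 0.0, 'gripper_width': 0.08534632587798593}
side {'fx': 397.9493737596986, 'fy': 397.9493737596986, 'cx': 319.85960380431004, 'cy': 197.5635660368946, 'dist_coeffs': array([0.02873931, 0.        , 0.        , 0.        , 0.        ]), 'R': array([[ 0.86622337, -0.49936766, -0.01700049],
       [-0.38529141, -0.6459051 , -0.65905776],
       [ 0.31813143,  0.57744137, -0.75190016]]), 't': array([-0.45904496,  0.27174678,  0.96999507])}
top {'fx': 515.924536113745, 'fy': 515.924536113745, 'cx': 317.4597590101576, 'cy': 195.39899246596272, 'dist_coeffs': array([-0.0781786,  0.       ,  0.       ,  0.       ,  0.       ]), 'R': array([[ 0.02360658, -0.99964128, -0.0126509 ],
       [-0.98605548, -0.02119682, -0.16506146],
       [ 0.16473409,  0.01637103, -0.98620214]]), 't': array([-0.022024  ,  0.52202627,  1.27567424])}
```

View pics/top0.png

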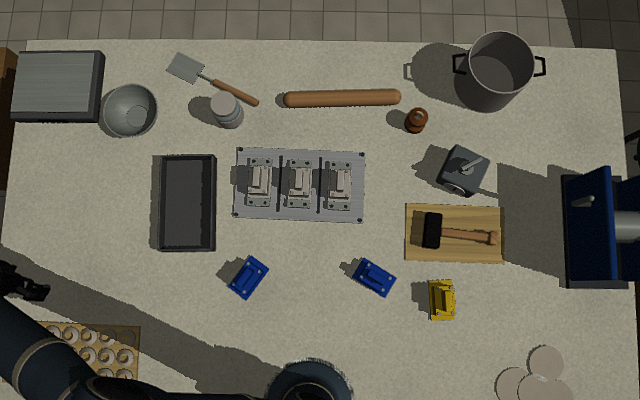

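View pics/side0.png

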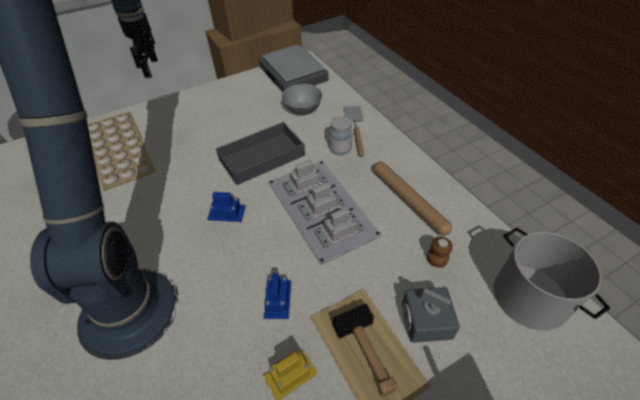

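The top view shows three white moulds in the carrier at about (260,182), (300,182) and (340,182). The crate is at (187,203), the mallet lies on the board at (432,230) with its handle to the right, and the timer is at (462,170). The white moulds in the carrier are the ones meant. The blue ones at (248,277) and (374,277) and the yellow one at (441,299) are look-alikes, to be left alone.

```bash
cat > h.py <<'E'
from station import *
import numpy as np, cv2
def K(n):
    c=camera_info(n); return np.array([[c['fx'],0,c['cx']],[0,c['fy'],c['cy']],[0,0,1.]]),c['dist_coeffs'],c['R'],c['t']
def w(n,uv,z):
    k,d,R,t=K(n); p=cv2.undistortPoints(np.float64(uv).reshape(-1,1,2),k,d)[:,0]
    r=np.c_[p,np.ones(len(p))]@R; o=-R.T@t
    return o+r*((z-o[2])/r[:,2])[:,None]
def px(n,X):
    k,d,R,t=K(n); return cv2.projectPoints(np.float64(X).reshape(-1,1,3),cv2.Rodrigues(R)[0],t,k,d)[0][:,0]
def rect(n,mask,z):
    """largest blob -> min-area rectangle on plane z: centre, sizes, angle"""
    cs,_=cv2.findContours(mask.astype('uint8'),cv2.RETR_EXTERNAL,cv2.CHAIN_APPROX_NONE)
    c=max(cs,key=cv2.contourArea); P=w(n,c[:,0],z)[:,:2]
    r=cv2.minAreaRect((P*1000).astype('float32')); return np.round(r[0],1),np.round(r[1],1),round(r[2],1)
E
python3 - <<'E'
from h import *
im=cv2.imread('pics/top0.png'); 
cv2.imwrite('pics/c1.png',cv2.resize(im[120:270,145:510],None,fx=2.19,fy=2.19,interpolation=cv2.INTER_CUBIC))
hsv=cv2.cvtColor(im,cv2.COLOR_BGR2HSV)
for u,v in [(187,203),(163,203),(212,203),(240,160),(300,210),(432,222),(470,237),(412,250),(495,212),(462,155),(474,163),(262,180),(200,270)]: print((u,v),hsv[v,u])
E
```

```text
(187, 203) [40 14 56]
(163, 203) [60  8 34]
(212, 203) [15 12 44]
(240, 160) [ 30   4 120]
(300, 210) [ 30   4 118]
(432, 222) [ 0 23 11]
(470, 237) [ 15 141 130]
(412, 250) [ 21 125 131]
(495, 212) [ 20 126 140]
(462, 155) [83 15 69]
(474, 163) [ 43  25 124]
(262, 180) [ 22  28 139]
(200, 270) [ 25  38 149]
```

View pics/c1.png

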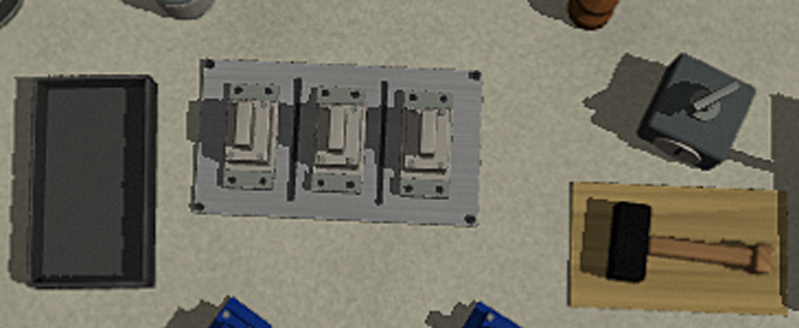

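The crop shows the carrier corners at crop (200,58), (481,72), (478,226) and (192,212), slightly rotated. The mallet head is at (630,242), the pommel at (763,257), the timer key wing runs from (700,110) to (738,85), and the crate rim is at about (30..157, 76..290).

```bash
python3 - <<'E'
from h import *
im=cv2.imread('pics/top0.png').astype(int)
hsv=cv2.cvtColor(im.astype('uint8'),cv2.COLOR_BGR2HSV).astype(int)
def roi(m,u0,u1,v0,v1):
    z=np.zeros(m.shape,bool); z[v0:v1,u0:u1]=m[v0:v1,u0:u1]; return z
f=lambda c:np.array(c)/2.19+[145,120]-.0
C=w('top',f([(200,58),(481,72),(478,226),(192,212)]),.008)[:,:2]*1000
print('carrier corners',C.round(1).tolist(),C.mean(0),'sides',np.linalg.norm(C-np.roll(C,-1,0),axis=1))
H,S,V=hsv[...,0],hsv[...,1],hsv[...,2]
print('carrier mask',rect('top',cv2.morphologyEx(roi((S<13)&(V>85),225,375,140,230).astype('uint8'),cv2.MORPH_CLOSE,np.ones((15,15))),.008))
print('board',rect('top',roi((S>85)&(V>60),400,508,198,270),.004))
print('head(z44)',rect('top',roi(V<22,418,446,205,255),.044))
print('crate', rect('top',roi((V<75)&(S<25),159,218,150,255),.05))
k=w('top',f([(763,257),(650,248),(740,253)]),.024+.013)*1000;print('handle',k.round(1))
print('key ends(z126)',(w('top',f([(698,113),(740,84)]),.126)*1000).round(1))
T=w('top',f([(683,53),(755,93),(709,148),(650,112)]),.07)*1000;print('timer top',T.round(1),T.mean(0))
R=w('top',f([(30,76),(155,75),(157,287),(30,289)]),.05)*1000;print('rim',R.round(1),R.mean(0))
# lips: cheeks pale green hsv
for p in [(235,90),(250,185),(345,95),(430,97)]:
    u,v=f(p).astype(int);print(p,hsv[v,u])
E
```

```text
carrier corners [[656.5, 211.0], [645.7, -132.5], [457.5, -130.5], [466.7, 211.0]] [556.61803003  39.72805789] sides [343.65021921 188.20397863 341.67513463 189.83363016]
carrier mask (array([557.6,  38.7]), array([339.5, 189.4]), 88.6)
board (array([ 437.6, -369.7]), array([260.3, 149.3]), 88.7)
head(z44) (array([ 440. , -301.7]), array([43.6, 89.8]), 83.9)
crate (array([497.2, 322.6]), array([251.6, 148.9]), 3.3)
handle [[ 424.7 -460.9   37. ]
 [ 432.7 -328.5   37. ]
 [ 428.9 -433.9   37. ]]
key ends(z126) [[ 574.5 -364.1  126. ]
 [ 608.6 -412.1  126. ]]
timer top [[ 658.1 -363.6   70. ]
 [ 612.2 -446.8   70. ]
 [ 546.1 -391.1   70. ]
 [ 586.8 -323.5   70. ]] [ 600.8173087  -381.25330136   70.        ]
rim [[620.  406.3  50. ]
 [623.8 255.9  50. ]
 [374.  239.6  50. ]
 [367.7 387.5  50. ]] [496.36003323 322.32581904  50.        ]
(235, 90) [50 19 40]
(250, 185) [ 41  19 110]
(345, 95) [ 45  23 110]
(430, 97) [ 40  15 105]
```

```bash
cat >> h.py <<'E'
def plan(*wps):
    """each wp (x,y,z mm, yaw of tool y in deg or None) -> dx dy dz cm, turn rad, from the present pose"""
    s=sense(); R=s['tcp_rot']; p=s['eef_pos']; a0=np.degrees(np.arctan2(R[1,1],R[0,1]))
    print('t %.2f pos %s yaw %.1f j7 %.0f width %.4f f %s'%(s['clock'],(p*1000).round(1),a0,s['joint_positions'][6],s['gripper_width'],s['ft_force'].round(1)))
    for q in wps:
        d=R.T@(np.array(q[:3])/1000-p)*100
        t=0 if q[3] is None else -((q[3]-a0+90)%180-90)
        print(q,'->',d.round(2),'turn %.3f'%np.radians(t), 'n>=%.1f'%max(np.linalg.norm(d)/5,abs(t)/8.59))
E
python3 -c "
from h import *
plan((560,250,240,None),(540,-100,240,None),(540,-100,240,-5.5))"
```

```text
t 0.10 pos [291.4 608.3 230.4] yaw 64.4 j7 -5 width 0.0857 f [ 0.6  0.5 -0.7]
(560, 250, 240, None) -> [-39.7  -20.71  -0.92] turn 0.000 n>=9.0
(540, -100, 240, None) -> [-53.02 -53.14  -0.87] turn 0.000 n>=15.0
(540, -100, 240, -5.5) -> [-53.02 -53.14  -0.87] turn 1.220 n>=15.0
```

Request:
arm_command(motion="-1 -39.7 -20.7 -0.9 1.2;-1 -39.7 -20.7 -0.9 1.2;-1 -39.7 -20.7 -0.9 1.2;-1 -39.7 -20.7 -0.9 1.2;-1 -39.7 -20.7 -0.9 1.2;-1 -39.7 -20.7 -0.9 1.2;-1 -39.7 -20.7 -0.9 1.2;-1 -39.7 -20.7 -0.9 1.2")

```text
clock: 0.9
eef_pos: [0.5322, 0.2869, 0.2392]
tcp_rot: [[0.082, 0.997, -0.0], [0.997, -0.082, 0.0], [-0.0, -0.0, -1.0]]
ft_force: [0.6, 0.7, -0.2]
gripper_width: 0.0855
finger_force: 0.0
```

```bash
python3 -c "
from h import *
plan((560,250,240,None),(520,-100,240,-5.5),(434.7,-358,150,-5.5))"
```

```text
t 0.90 pos [532.2 286.9 239.2] yaw -4.7 j7 -31 width 0.0855 f [ 0.6  0.7 -0.2]
(560, 250, 240, None) -> [-3.45  3.08 -0.08] turn 0.000 n>=0.9
(520, -100, 240, -5.5) -> [-38.66   1.96  -0.08] turn 0.014 n>=7.7
(434.7, -358, 150, -5.5) -> [-65.07  -4.43   8.92] turn 0.014 n>=13.2
```

Request:
arm_command(motion="-1 -38.7 2 0 0.014;-1 -38.7 2 0 0.014;-1 -38.7 2 0 0.014;-1 -38.7 2 0 0.014;-1 -38.7 2 0 0.014;-1 -38.7 2 0 0.014;-1 -38.7 2 0 0.014;-1 -38.7 2 0 0.014")

```text
clock: 1.7
eef_pos: [0.5211, -0.1021, 0.2393]
tcp_rot: [[0.093, 0.996, -0.0], [0.996, -0.093, -0.001], [-0.001, -0.0, -1.0]]
ft_force: [0.0, 0.0, -0.6]
gripper_width: 0.0853
finger_force: 0.0
```

```bash
python3 -c "
from h import *
plan((434.7,-358,110,-5.5))"
```

```text
t 1.70 pos [ 521.1 -102.1  239.3] yaw -5.3 j7 9 width 0.0853 f [ 0.   0.  -0.6]
(434.7, -358, 110, -5.5) -> [-26.27  -6.22  12.95] turn 0.003 n>=6.0
```

```bash
python3 - <<'E'
from h import *
im=camera('top')[:,:,::-1]; hsv=cv2.cvtColor(np.ascontiguousarray(im),cv2.COLOR_BGR2HSV)
H,S,V=[hsv[...,i].astype(int) for i in range(3)]
def roi(m,u0,u1,v0,v1):
    z=np.zeros(m.shape,bool); z[v0:v1,u0:u1]=m[v0:v1,u0:u1]; return z
print(rect('top',roi(V<22,418,446,205,255),.044))
m=roi((H<18)&(S>100)&(V>60),440,505,215,260); print(rect('top',m,.037))
E
```

```text
(array([ 440. , -301.9]), array([43.4, 90. ]), 83.4)
(array([ 431.3, -386.6]), array([121.8,  23.2]), 84.0)
```

Request:
arm_command(motion="-1 -26.3 -6.2 13 0;-1 -26.3 -6.2 13 0;-1 -26.3 -6.2 13 0;-1 -26.3 -6.2 13 0;-1 -26.3 -6.2 13 0;-1 -26.3 -6.2 13 0;-1 -26.3 -6.2 13 0;-1 -26.3 -6.2 13 0")

```text
clock: 2.55
eef_pos: [0.4355, -0.3556, 0.1084]
tcp_rot: [[0.093, 0.996, -0.002], [0.996, -0.093, 0.001], [0.001, -0.002, -1.0]]
ft_force: [0.5, 0.4, 0.7]
gripper_width: 0.085
finger_force: 0.0
```

```bash
python3 -c "
from h import *
plan((434.7,-358,8,-5.5))"
```

```text
t 2.55 pos [ 435.5 -355.6  108.4] yaw -5.3 j7 47 width 0.0850 f [0.5 0.4 0.7]
(434.7, -358, 8, -5.5) -> [-0.26 -0.03 10.04] turn 0.003 n>=2.0
```

Request:
arm_command(motion="-1 -0.3 -0.1 5 0.012;-1 -0.3 -0.1 8 0.012;-1 -0.3 -0.1 10 0.012;-1 -0.3 -0.1 10 0.012;1 -0.3 -0.1 10 0.012;1 -0.3 -0.1 10 0.012;1 -0.3 -0.1 10 0.012;1 -0.3 -0.1 10 0.012", squeeze=70)

```text
clock: 3.35
eef_pos: [0.4361, -0.3581, 0.0104]
tcp_rot: [[0.102, 0.995, 0.002], [0.995, -0.102, -0.001], [-0.001, 0.002, -1.0]]
ft_force: [0.2, 0.7, 0.5]
gripper_width: 0.0281
finger_force: 0.0
```

Request:
arm_command(motion="1 0 0 0 0;1 0 0 0 0;1 0 0 0 0;1 0 0 0 0")

```text
clock: 3.75
eef_pos: [0.4362, -0.3582, 0.0105]
tcp_rot: [[0.102, 0.995, 0.002], [0.995, -0.102, -0.0], [-0.0, 0.002, -1.0]]
ft_force: [-0.7, 0.7, 7.2]
gripper_width: 0.0211
finger_force: 69.9
```

```bash
python3 -c "
from h import *
plan((434.7,-358,8,-5.5))
print(sense()['finger_force'])"
```

```text
t 3.75 pos [ 436.2 -358.2   10.5] yaw -5.8 j7 52 width 0.0211 f [-0.7  0.7  7.2]
(434.7, -358, 8, -5.5) -> [ 0.01 -0.15  0.25] turn -0.006 n>=0.1
69.87751007080078
```

```bash
cat >> h.py <<'E'
C0=np.array([557.6,38.7]); TH=-1.5; HX,HY=55.,0.  # carrier pose; head centre in the tool frame
def car(lx,ly):
    a=np.radians(TH); return C0+[lx*np.cos(a)-ly*np.sin(a), lx*np.sin(a)+ly*np.cos(a)]
def st(bay,lx,z):
    """tcp wp for the head centre at bay-local x = lx"""
    p=car(lx-HY,105*(bay-2)-HX); return (p[0].round(1),p[1].round(1),z,TH)
E
python3 -c "
from h import *
plan((436,-358,150,None),st(1,-100,160),st(1,-100,130))"
```

```text
t 3.75 pos [ 436.2 -358.2   10.5] yaw -5.8 j7 52 width 0.0211 f [-0.7  0.7  7.2]
(436, -358, 150, None) -> [  0.02   0.   -13.95] turn 0.000 n>=2.8
(np.float64(453.4), np.float64(-118.6), 160, -1.5) -> [ 24.01  -0.7  -14.96] turn -0.076 n>=5.7
(np.float64(453.4), np.float64(-118.6), 130, -1.5) -> [ 24.01  -0.71 -11.96] turn -0.076 n>=5.4
```

Request:
arm_command(motion="1 0 0 -1.5 0;1 0 0 -4.5 0;1 0 0 -9 0;1 3 -0.1 -12 -0.02;1 8 -0.3 -13 -0.05;1 13 -0.5 -13 -0.076;1 18 -0.6 -13 -0.076;1 22 -0.7 -13 -0.076")

```text
clock: 4.55
eef_pos: [0.4501, -0.1355, 0.1398]
tcp_rot: [[0.025, 1.0, -0.0], [1.0, -0.025, 0.001], [0.001, -0.0, -1.0]]
ft_force: [0.8, 0.7, -3.8]
gripper_width: 0.0206
finger_force: 69.1
```

```bash
python3 - <<'E'
from h import *
plan(st(1,-100,80))
a=camera('top')[:,:,::-1];b=camera('side')[:,:,::-1]
cv2.imwrite('pics/a1.png',np.hstack([cv2.resize(a[100:320,200:480],(396,311)),cv2.resize(b[140:380,200:480],(396,340))[:311]]))
E
```

```text
t 4.55 pos [ 450.1 -135.5  139.8] yaw -1.4 j7 21 width 0.0206 f [ 0.8  0.7 -3.8]
(np.float64(453.4), np.float64(-118.6), 80, -1.5) -> [1.69 0.29 5.98] turn 0.001 n>=1.2
```

View pics/a1.png

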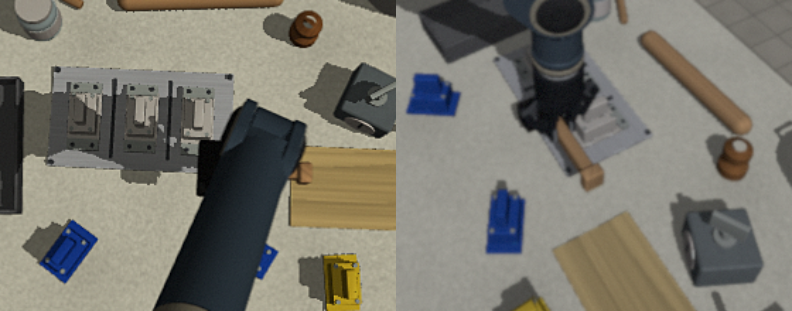

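Left half (top view): the mallet is held level, with its black head at (208,167), just in front of bay 1's mould at (198,120). Right half (side view): the pommel is at (592,176), about side pixel (339,264).

```bash
python3 - <<'E'
from h import *
s=sense();R=s['tcp_rot'];p=s['eef_pos']
for d in [(-.111,0,-.0135),(-.111,0,-.0335),(-.111,0,.0065),(-.101,.0,-.0335)]: print(d,px('side',p+R@np.array(d)).round(1))
im=camera('side')[:,:,::-1]; hsv=cv2.cvtColor(np.ascontiguousarray(im),cv2.COLOR_BGR2HSV)
m=((hsv[...,0]<18)&(hsv[...,1]>100)&(hsv[...,2]>50)).astype('uint8'); m[:, :300]=0; m[:,370:]=0;m[:215]=0;m[285:]=0
n,l,st_,c=cv2.connectedComponentsWithStats(m); i=1+np.argmax(st_[1:,4]); print(st_[i],c[i])
ys,xs=np.where(l==i); 
for y in range(ys.min(),ys.max()+1,4): print(y,xs[ys==y].min(),xs[ys==y].max(),end=' | ')
top=camera('top')[:,:,::-1]; V=top.max(2).astype(int); mm=np.zeros(V.shape,bool); mm[180:250,325:356]=(V<24)[180:250,325:356]
ys,xs=np.where(mm);print('head px',xs.min(),xs.max(),ys.min(),ys.max(), 'pred corners top', px('top',[p+R@np.array([.055+a,b,-.0335]) for a in(-.02,.02) for b in(-.045,.045)]).round(1).tolist())
print(rect('top',mm,p[2]+.0335))
E
```

```text
(-0.111, 0, -0.0135) [[342.3 269.6]]
(-0.111, 0, -0.0335) [[342.6 264.6]]
(-0.111, 0, 0.0065) [[342.1 274.3]]
(-0.101, 0.0, -0.0335) [[340.2 261.1]]
[315 225  31  50 434] [330.33410138 252.41474654]
225 317 318 | 229 316 321 | 233 316 322 | 237 317 324 | 241 318 326 | 245 321 330 | 249 323 331 | 253 325 335 | 257 328 337 | 261 331 345 | 265 333 345 | 269 334 345 | 273 335 339 | head px 338 355 196 249 pred corners top [[353.3, 237.2], [354.4, 198.1], [335.7, 236.5], [337.0, 197.5]]
(array([440. , -80.1]), array([122. ,  38.7]), 0.7)
```

```bash
python3 -c "
from h import *
plan(st(1,-100,35),st(1,-85,35),st(1,-78,35),st(1,-71.5,35))"
```

```text
t 4.75 pos [ 450.6 -137.3  139.7] yaw -1.3 j7 22 width 0.0206 f [-0.6 -0.5 -2.3]
(np.float64(453.4), np.float64(-118.6), 35, -1.5) -> [ 1.88  0.24 10.47] turn 0.003 n>=2.1
(np.float64(468.4), np.float64(-119.0), 35, -1.5) -> [ 1.87  1.74 10.47] turn 0.003 n>=2.2
(np.float64(475.4), np.float64(-119.2), 35, -1.5) -> [ 1.87  2.44 10.47] turn 0.003 n>=2.2
(np.float64(481.9), np.float64(-119.4), 35, -1.5) -> [ 1.86  3.09 10.47] turn 0.003 n>=2.2
```

Request:
arm_command(motion="1 1.9 0.2 5 0.003;1 1.9 0.2 9 0.003;1 1.9 0.2 10.5 0.003;1 1.9 1.2 10.5 0.003;1 1.9 1.9 10.5 0.003;1 1.9 2.5 10.5 0.003;1 1.9 3.1 10.5 0.003;1 1.9 3.1 10.5 0.003")

```text
clock: 5.55
eef_pos: [0.4818, -0.121, 0.0352]
tcp_rot: [[0.029, 1.0, -0.002], [1.0, -0.029, -0.0], [-0.0, -0.002, -1.0]]
ft_force: [-5.0, -1.2, -2.4]
gripper_width: 0.0209
finger_force: 69.6
```

```bash
python3 - <<'E'
from h import *
plan(st(1,-71.5,35),st(1,-100,35))
im=camera('top')[:,:,::-1]; cv2.imwrite('pics/t1.png',im)
cv2.imwrite('pics/t1c.png',cv2.resize(np.vstack([cv2.imread('pics/top0.png')[140:230,225:375],im[140:230,225:375]]),None,fx=3.3,fy=3.3,interpolation=cv2.INTER_CUBIC))
E
```

```text
t 5.55 pos [ 481.8 -121.    35.2] yaw -1.7 j7 27 width 0.0209 f [-5.  -1.2 -2.4]
(np.float64(481.9), np.float64(-119.4), 35, -1.5) -> [0.16 0.01 0.02] turn -0.003 n>=0.0
(np.float64(453.4), np.float64(-118.6), 35, -1.5) -> [ 0.16 -2.84  0.03] turn -0.003 n>=0.6
```

View pics/t1c.png

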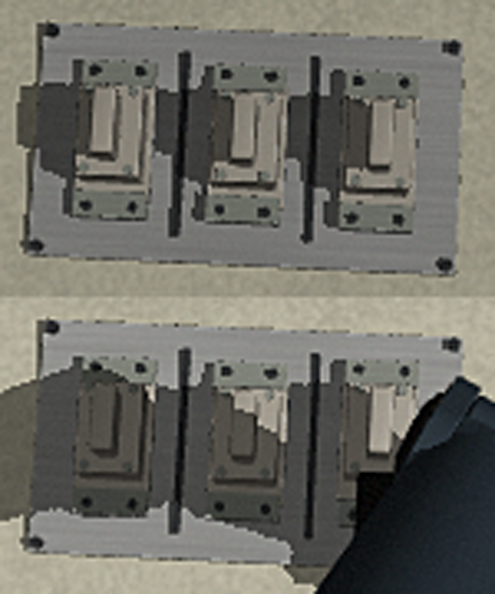

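The crop compares before and after. Bay 1's back cheek (upper right) went up about 6 crop pixels, roughly 5–8 mm. Its bolt heads at crop (363,82) and (405,82) make good features to measure more precisely.

```bash
cat >> h.py <<'E'
def bolts(im,z=21.5,loud=True):
    """local x of the cheek bolt pair in each bay, back and front, from dark dots (top view)"""
    g=cv2.GaussianBlur(im.max(2).astype('float32'),(0,0),.6); out={}
    for b in (1,2,3):
        for sd in (1,-1):
            v=[]
            for ly in (-15,15):
                X,Y=np.meshgrid(np.arange(42,84,.5)*sd,np.arange(ly-7,ly+7.1,1))
                P=np.array([car(x,105*(b-2)+y) for x,y in zip(X.ravel(),Y.ravel())])
                q=px('top',np.c_[P,np.full(len(P),z)]/1000).astype('float32')
                I=cv2.remap(g,q[:,0].reshape(X.shape),q[:,1].reshape(X.shape),cv2.INTER_LINEAR)
                d=np.clip(np.median(I,0)[None]-I,0,None); d=d*(d>.5*d.max()); v.append((round(float((d*X).sum()/d.sum()),1),round(float(d.max()))))
            out[f'{b}'+('b' if sd>0 else 'f')]=v
    return out
E
python3 - <<'E'
from h import *
a=bolts(cv2.imread('pics/top0.png'));b=bolts(cv2.imread('pics/t1.png'))
for k in a: print(k,a[k],b[k])
E
```

```text
1b [(55.2, 38), (55.9, 37)] [(61.1, 48), (57.3, 43)]
1f [(-54.8, 32), (-54.4, 35)] [(-76.9, 5), (-54.9, 16)]
2b [(55.0, 25), (56.2, 38)] [(54.8, 30), (56.2, 44)]
2f [(-50.9, 31), (-54.1, 41)] [(-71.7, 46), (-64.6, 41)]
3b [(55.9, 36), (52.9, 44)] [(55.7, 43), (55.3, 32)]
3f [(-54.6, 44), (-55.9, 28)] [(-54.6, 26), (-55.4, 20)]
```

Request:
arm_command(motion="1 0.1 0.2 0 0;1 0.1 0.2 0 0;1 0.1 -2.8 0 0;1 5 -2.8 0 0;1 10 -2.8 0 0;1 10.7 -2.2 0 0;1 10.7 -1.3 0 0;1 10.7 -0.7 0 0")

```text
clock: 6.4
eef_pos: [0.479, -0.0131, 0.035]
tcp_rot: [[0.027, 1.0, -0.001], [1.0, -0.027, 0.001], [0.001, -0.001, -1.0]]
ft_force: [-7.4, 2.7, 1.0]
gripper_width: 0.0211
finger_force: 70.4
```

```bash
python3 - <<'E'
from h import *
plan(st(2,-69.5,35),st(3,-100,35),st(3,-69.5,35))
b=bolts(camera('top'));print(b['1b'],b['2b'],b['3b'])
E
```

```text
t 6.40 pos [479.  -13.1  35. ] yaw -1.6 j7 14 width 0.0211 f [-7.4  2.7  1. ]
(np.float64(486.7), np.float64(-14.5), 35, -1.5) -> [-0.12  0.77 -0.  ] turn -0.001 n>=0.2
(np.float64(458.9), np.float64(91.3), 35, -1.5) -> [10.38 -2.3   0.  ] turn -0.001 n>=2.1
(np.float64(489.4), np.float64(90.5), 35, -1.5) -> [10.38  0.75  0.  ] turn -0.001 n>=2.1
[(63.5, 42), (55.1, 44)] [(53.8, 29), (52.5, 38)] [(56.1, 42), (52.7, 51)]
```

Request:
arm_command(motion="1 0 0.4 0 0;1 0 0.8 0 0;1 0 0.8 0 0;1 0 -2.2 0 0;1 5 -2.3 0 0;1 10 -2.3 0 0;1 10.4 -1.8 0 0;1 10.4 -0.8 0 0")

```text
clock: 7.25
eef_pos: [0.4744, 0.0917, 0.0345]
tcp_rot: [[0.028, 1.0, 0.001], [1.0, -0.028, 0.0], [0.0, 0.001, -1.0]]
ft_force: [0.2, -0.5, -2.2]
gripper_width: 0.0209
finger_force: 69.8
```

Request:
arm_command(motion="1 0 0.4 0 0;1 0 0.8 0 0;1 0 1.2 0 0;1 0 1.5 0 0;1 0 1.5 0 0")

```text
clock: 7.75
eef_pos: [0.4846, 0.0886, 0.0335]
tcp_rot: [[0.03, 1.0, -0.009], [1.0, -0.03, -0.001], [-0.001, -0.009, -1.0]]
ft_force: [-7.7, 0.8, 1.5]
gripper_width: 0.021
finger_force: 70.3
```

```bash
python3 - <<'E'
from h import *
plan(st(3,-69.5,35),st(3,-100,35))
b=bolts(camera('top'));print(b)
E
```

```text
t 7.75 pos [484.6  88.6  33.5] yaw -1.7 j7 3 width 0.0210 f [-7.7  0.8  1.5]
(np.float64(489.4), np.float64(90.5), 35, -1.5) -> [ 0.21  0.48 -0.16] turn -0.004 n>=0.1
(np.float64(458.9), np.float64(91.3), 35, -1.5) -> [ 0.19 -2.57 -0.13] turn -0.004 n>=0.5
{'1b': [(63.5, 42), (54.8, 44)], '1f': [(-54.9, 36), (-56.5, 41)], '2b': [(60.7, 36), (57.4, 42)], '2f': [(-50.4, 36), (-52.6, 70)], '3b': [(57.7, 46), (42.9, 79)], '3f': [(-64.5, 3), (-62.3, 3)]}
```

Request:
arm_command(motion="1 0 0 0 0;1 0 0 0 0;1 0 0 0 0;1 0 0 0 0")

```text
clock: 8.2
eef_pos: [0.4846, 0.0886, 0.0335]
tcp_rot: [[0.03, 1.0, -0.009], [1.0, -0.03, -0.001], [-0.001, -0.009, -1.0]]
ft_force: [-6.9, -0.4, 1.2]
gripper_width: 0.021
finger_force: 70.3
```

```bash
python3 - <<'E'
from h import *
plan(st(3,-69.5,35))
s=sense();print(s['joint_positions'].round(1),s['torque'])
im=camera('top');print(bolts(im))
a=im[:,:,::-1];b=camera('side')[:,:,::-1]
cv2.imwrite('pics/a2.png',np.hstack([cv2.resize(a[120:240,215:375],(400,300)),cv2.resize(b[140:290,200:400],(400,300))]))
E
```

```text
t 8.20 pos [484.6  88.6  33.5] yaw -1.7 j7 3 width 0.0210 f [-6.9 -0.4  1.2]
(np.float64(489.4), np.float64(90.5), 35, -1.5) -> [ 0.21  0.48 -0.16] turn -0.004 n>=0.1
[-34.2  27.9  24.  122.7 -20.3  33.7   2.7] [0.25250738 1.46011596 0.54325655]
{'1b': [(63.3, 41), (55.0, 44)], '1f': [(-54.6, 37), (-56.3, 39)], '2b': [(60.8, 38), (57.4, 41)], '2f': [(-50.7, 34), (-52.8, 69)], '3b': [(57.6, 48), (42.9, 80)], '3f': [(-45.9, 4), (-63.1, 4)]}
```

View pics/a2.png

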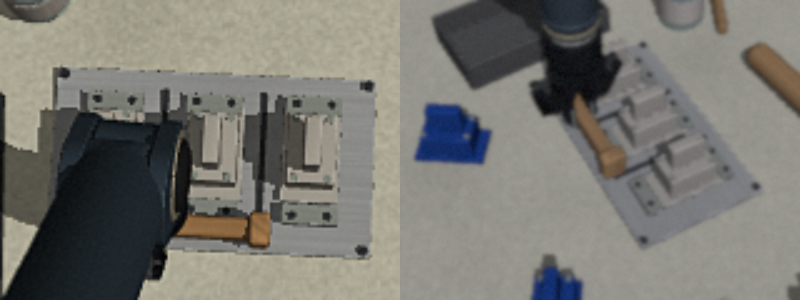

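Left half: the head is against bay 3's mould, hidden under the gripper. The handle and pommel at (260,228) are clear of the other bays. Bay 3's back cheek has so far moved only about 2 mm, so I push further.

Request:
arm_command(motion="1 0 0.3 0 0;1 0 0.5 0 0;1 0 0.5 0 0")

```text
clock: 8.6
eef_pos: [0.4896, 0.0885, 0.0334]
tcp_rot: [[0.03, 1.0, -0.009], [1.0, -0.03, -0.001], [-0.001, -0.009, -1.0]]
ft_force: [-7.8, 0.7, 0.2]
gripper_width: 0.0211
finger_force: 70.2
```

```bash
python3 - <<'E'
from h import *
plan(st(3,-69.5,35))
im=camera('top');print(bolts(im))
E
```

```text
t 8.60 pos [489.6  88.5  33.4] yaw -1.7 j7 3 width 0.0211 f [-7.8  0.7  0.2]
(np.float64(489.4), np.float64(90.5), 35, -1.5) -> [ 0.2  -0.02 -0.16] turn -0.004 n>=0.1
{'1b': [(63.5, 41), (54.5, 45)], '1f': [(-54.7, 37), (-56.4, 39)], '2b': [(60.8, 37), (57.3, 43)], '2f': [(-62.3, 34), (-47.8, 74)], '3b': [(63.7, 44), (58.6, 36)], '3f': [(-74.7, 3), (-58.9, 4)]}
```

Request:
arm_command(motion="1 0 -1.2 0 0;1 0.2 -1.2 -4.5 0;1 0.2 -1.2 -9 0;1 0.2 3 -9 0;1 0.2 8 -9 0;1 0.2 13 -9 0;1 0.2 17.5 -9 0;1 0.2 17.5 -9 0")

```text
clock: 9.45
eef_pos: [0.6743, 0.0845, 0.1241]
tcp_rot: [[0.033, 0.999, 0.007], [0.999, -0.033, -0.003], [-0.002, 0.007, -1.0]]
ft_force: [-1.4, 0.7, -2.2]
gripper_width: 0.0208
finger_force: 70.4
```

```bash
python3 - <<'E'
from h import *
plan(st(3,105,35),st(3,87,35),st(3,69.5,35),st(3,70.5,35))
im=camera('top');print(bolts(im))
cv2.imwrite('pics/t2.png',im[:,:,::-1])
E
```

```text
t 9.45 pos [674.3  84.5 124.1] yaw -1.9 j7 3 width 0.0208 f [-1.4  0.7 -2.2]
(np.float64(663.9), np.float64(85.9), 35, -1.5) -> [ 0.12 -1.11  8.9 ] turn -0.007 n>=1.8
(np.float64(645.9), np.float64(86.4), 35, -1.5) -> [ 0.11 -2.91  8.89] turn -0.007 n>=1.9
(np.float64(628.4), np.float64(86.9), 35, -1.5) -> [ 0.11 -4.66  8.88] turn -0.007 n>=2.0
(np.float64(629.4), np.float64(86.8), 35, -1.5) -> [ 0.1  -4.56  8.88] turn -0.007 n>=2.0
{'1b': [(63.5, 44), (55.0, 47)], '1f': [(-54.8, 38), (-56.4, 44)], '2b': [(60.7, 38), (57.2, 45)], '2f': [(-51.1, 38), (-54.1, 50)], '3b': [(42.7, 29), (64.9, 2)], '3f': [(-54.6, 52), (-69.8, 63)]}
```

Request:
arm_command(motion="1 0.1 -0.6 4.5 0;1 0.1 -0.8 8 0;1 0.1 -1 8.9 0;1 0.1 -2 8.9 0;1 0.1 -2.8 8.9 0;1 0.1 -3.4 8.9 0;1 0.1 -4 8.9 0;1 0.1 -4.4 8.9 0")

```text
clock: 10.3
eef_pos: [0.6267, 0.0899, 0.0379]
tcp_rot: [[0.03, 1.0, 0.007], [1.0, -0.03, 0.001], [0.001, 0.007, -1.0]]
ft_force: [5.4, -1.0, -4.7]
gripper_width: 0.0205
finger_force: 70.3
```

```bash
python3 - <<'E'
from h import *
plan(st(3,71.5,35),st(3,69.5,35))
im=camera('top');print(bolts(im))
cv2.imwrite('pics/a3.png',cv2.resize(im[120:240,215:375,::-1],(640,480)))
E
```

```text
t 10.30 pos [626.7  89.9  37.9] yaw -1.7 j7 6 width 0.0205 f [ 5.4 -1.  -4.7]
(np.float64(630.4), np.float64(86.8), 35, -1.5) -> [-0.3   0.37  0.29] turn -0.003 n>=0.1
(np.float64(628.4), np.float64(86.9), 35, -1.5) -> [-0.29  0.17  0.29] turn -0.003 n>=0.1
{'1b': [(63.4, 44), (55.2, 46)], '1f': [(-54.5, 39), (-56.3, 41)], '2b': [(49.3, 23), (50.0, 45)], '2f': [(-51.3, 36), (-54.1, 49)], '3b': [(51.1, 4), (69.7, 3)], '3f': [(-64.7, 45), (-81.7, 44)]}
```

View pics/a3.png

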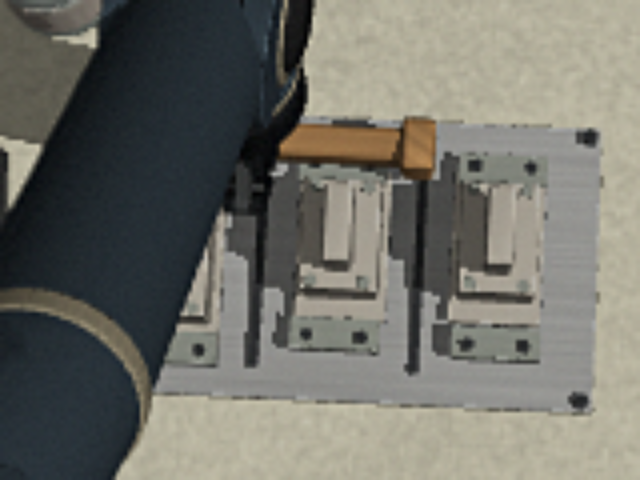

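The top view shows bay 3's front cheek bolt at (198,349), pushed forward; bays 1 and 2 are untouched by this tap, and the handle runs behind bay 2.

Request:
arm_command(motion="1 0 0 0 0")

```text
clock: 10.45
eef_pos: [0.6257, 0.09, 0.0371]
tcp_rot: [[0.029, 1.0, 0.003], [1.0, -0.029, 0.001], [0.001, 0.003, -1.0]]
ft_force: [3.6, -0.6, -0.9]
gripper_width: 0.0207
finger_force: 70.8
```

Request:
arm_command(motion="1 0 1 0 0;1 0 3 0 0;1 0 3 0 0;1 0 3 0 0")

```text
clock: 10.85
eef_pos: [0.6536, 0.0891, 0.0345]
tcp_rot: [[0.029, 1.0, -0.003], [1.0, -0.029, -0.0], [-0.0, -0.003, -1.0]]
ft_force: [0.1, -0.0, -2.7]
gripper_width: 0.0208
finger_force: 70.5
```

```bash
python3 - <<'E'
from h import *
plan(st(3,105,35),st(2,100,35),st(2,71.5,35))
E
```

```text
t 10.85 pos [653.6  89.1  34.5] yaw -1.6 j7 6 width 0.0208 f [ 0.1 -0.  -2.7]
(np.float64(663.9), np.float64(85.9), 35, -1.5) -> [-0.29  1.04 -0.05] turn -0.002 n>=0.2
(np.float64(656.1), np.float64(-18.9), 35, -1.5) -> [-10.79   0.56  -0.05] turn -0.002 n>=2.2
(np.float64(627.6), np.float64(-18.2), 35, -1.5) -> [-10.8   -2.29  -0.04] turn -0.002 n>=2.2
```

Request:
arm_command(motion="1 -5 0.5 0 0;1 -10 0.5 0 0;1 -10.8 0.4 0 0;1 -10.8 -0.4 0 0;1 -10.8 -1.1 0 0;1 -10.8 -1.8 0 0;1 -10.8 -2.3 0 0;1 -10.8 -2.3 0 0")

```text
clock: 11.65
eef_pos: [0.6277, -0.0167, 0.0353]
tcp_rot: [[0.027, 1.0, -0.001], [1.0, -0.027, 0.001], [0.001, -0.001, -1.0]]
ft_force: [2.4, -0.2, -5.3]
gripper_width: 0.0205
finger_force: 70.1
```

```bash
python3 - <<'E'
from h import *
plan(st(2,69.5,35),st(1,100,35),st(1,69.5,35))
print(bolts(camera('top')))
E
```

```text
t 11.65 pos [627.7 -16.7  35.3] yaw -1.6 j7 15 width 0.0205 f [ 2.4 -0.2 -5.3]
(np.float64(625.6), np.float64(-18.1), 35, -1.5) -> [-0.15 -0.21  0.03] turn -0.001 n>=0.1
(np.float64(653.4), np.float64(-123.9), 35, -1.5) -> [-10.65   2.86   0.02] turn -0.001 n>=2.2
(np.float64(622.9), np.float64(-123.1), 35, -1.5) -> [-10.65  -0.19   0.02] turn -0.001 n>=2.1
{'1b': [(59.5, 52), (58.6, 73)], '1f': [(-54.6, 39), (-56.3, 42)], '2b': [(68.9, 2), (60.3, 4)], '2f': [(-55.6, 78), (-49.7, 57)], '3b': [(45.0, 127), (67.5, 35)], '3f': [(-59.0, 6), (-64.5, 6)]}
```

Request:
arm_command(motion="1 0 -0.2 0 0;1 0 -0.2 0 0;1 0 2.8 0 0;1 -5 2.8 0 0;1 -10 2.8 0 0;1 -10.6 2.5 0 0;1 -10.6 1.6 0 0;1 -10.6 1 0 0")

```text
clock: 12.5
eef_pos: [0.6343, -0.1241, 0.0351]
tcp_rot: [[0.029, 1.0, -0.001], [1.0, -0.029, 0.001], [0.001, -0.001, -1.0]]
ft_force: [2.0, -1.2, -3.7]
gripper_width: 0.021
finger_force: 70.5
```

Request:
arm_command(motion="1 0 -0.5 0 0;1 0 -0.9 0 0;1 0 -1.1 0 0;1 0 -1.1 0 0")

```text
clock: 12.9
eef_pos: [0.6241, -0.1229, 0.0352]
tcp_rot: [[0.028, 1.0, -0.001], [1.0, -0.028, 0.001], [0.001, -0.001, -1.0]]
ft_force: [2.5, -0.5, -4.7]
gripper_width: 0.0211
finger_force: 70.3
```

```bash
python3 - <<'E'
from h import *
plan(st(1,69.5,35),st(1,100,35))
im=camera('top');print(bolts(im));cv2.imwrite('pics/t3.png',im[:,:,::-1])
E
```

```text
t 12.90 pos [ 624.1 -122.9   35.2] yaw -1.6 j7 24 width 0.0211 f [ 2.5 -0.5 -4.7]
(np.float64(622.9), np.float64(-123.1), 35, -1.5) -> [-0.02 -0.12  0.03] turn -0.002 n>=0.0
(np.float64(653.4), np.float64(-123.9), 35, -1.5) -> [-0.01  2.93  0.02] turn -0.002 n>=0.6
{'1b': [(68.9, 5), (61.1, 5)], '1f': [(-66.4, 65), (-58.6, 3)], '2b': [(61.2, 41), (63.7, 50)], '2f': [(-82.4, 36), (-80.0, 18)], '3b': [(62.9, 47), (65.4, 42)], '3f': [(-65.8, 43), (-59.9, 45)]}
```

Request:
arm_command(motion="1 0 -0.1 0 0;1 0 1.2 0 0;1 0 1.2 -5 0;1 0 1.2 -9 0;1 0 -4 -9 0;1 0 -9 -9 0;1 0 -14 -9 0;1 0 -18 -9 0")

```text
clock: 13.75
eef_pos: [0.4393, -0.1184, 0.1245]
tcp_rot: [[0.029, 1.0, -0.006], [1.0, -0.029, 0.002], [0.002, -0.006, -1.0]]
ft_force: [0.9, 0.5, -2.4]
gripper_width: 0.0213
finger_force: 70.5
```

Request:
arm_command(motion="1 0 0 0 0;1 0 0 0 0;1 0 0 0 0")

```text
clock: 14.05
eef_pos: [0.4452, -0.1189, 0.1256]
tcp_rot: [[0.028, 1.0, 0.0], [1.0, -0.028, 0.0], [0.0, 0.0, -1.0]]
ft_force: [0.4, -0.1, -3.3]
gripper_width: 0.0209
finger_force: 70.4
```

```bash
python3 - <<'E'
from h import *
plan(st(1,-108,35),st(1,-90,35),st(1,-61.5,35))
im=camera('top');print(bolts(im));cv2.imwrite('pics/t4.png',im[:,:,::-1])
E
```

```text
t 14.05 pos [ 445.2 -118.9  125.6] yaw -1.6 j7 21 width 0.0209 f [ 0.4 -0.1 -3.3]
(np.float64(445.4), np.float64(-118.4), 35, -1.5) -> [0.05 0.02 9.06] turn -0.002 n>=1.8
(np.float64(463.4), np.float64(-118.9), 35, -1.5) -> [0.05 1.82 9.06] turn -0.002 n>=1.8
(np.float64(491.9), np.float64(-119.6), 35, -1.5) -> [0.06 4.67 9.06] turn -0.002 n>=2.0
{'1b': [(63.5, 42), (63.3, 32)], '1f': [(-42.4, 71), (-53.1, 40)], '2b': [(61.0, 37), (62.0, 39)], '2f': [(-65.3, 21), (-65.3, 22)], '3b': [(62.1, 42), (64.1, 33)], '3f': [(-82.7, 48), (-66.8, 26)]}
```

Request:
arm_command(motion="1 0 0 5 0;1 0 0 9 0;1 0 0.5 9 0;1 0 1.5 9 0;1 0 2.4 9 0;1 0 3.2 9 0;1 0 4 9 0;1 0 4.6 9 0")

```text
clock: 14.9
eef_pos: [0.4889, -0.1203, 0.036]
tcp_rot: [[0.028, 1.0, -0.004], [1.0, -0.028, 0.001], [0.001, -0.004, -1.0]]
ft_force: [-10.4, -1.2, 2.9]
gripper_width: 0.0213
finger_force: 71.5
```

Request:
arm_command(motion="1 0 0 0 0;1 0 0 0 0")

```text
clock: 15.1
eef_pos: [0.4899, -0.1203, 0.036]
tcp_rot: [[0.028, 1.0, -0.001], [1.0, -0.028, 0.001], [0.001, -0.001, -1.0]]
ft_force: [-3.7, -0.9, -0.3]
gripper_width: 0.0206
finger_force: 71.0
```

```bash
python3 - <<'E'
from h import *
plan(st(1,-62,35),st(2,-100,35),st(2,-62,35))
im=camera('top');print(bolts(im));cv2.imwrite('pics/t4.png',im[:,:,::-1])
E
```

```text
t 15.10 pos [ 489.9 -120.3   36. ] yaw -1.6 j7 28 width 0.0206 f [-3.7 -0.9 -0.3]
(np.float64(491.4), np.float64(-119.6), 35, -1.5) -> [0.07 0.15 0.1 ] turn -0.002 n>=0.0
(np.float64(456.2), np.float64(-13.7), 35, -1.5) -> [10.56 -3.67  0.12] turn -0.002 n>=2.2
(np.float64(494.2), np.float64(-14.7), 35, -1.5) -> [10.56  0.14  0.11] turn -0.002 n>=2.1
{'1b': [(59.7, 45), (47.7, 70)], '1f': [(-66.7, 5), (-46.8, 11)], '2b': [(46.2, 73), (62.0, 44)], '2f': [(-66.9, 38), (-63.7, 46)], '3b': [(52.2, 73), (63.9, 39)], '3f': [(-67.7, 40), (-66.6, 42)]}
```

Request:
arm_command(motion="1 0 0.1 0 0;1 0 -2.5 0 0;1 5 -3.7 0 0;1 10 -3.7 0 0;1 10.6 -3.7 0 0;1 10.6 -3 0 0;1 10.6 -2.2 0 0;1 10.6 -1.6 0 0")

```text
clock: 15.95
eef_pos: [0.4775, -0.0151, 0.0355]
tcp_rot: [[0.03, 1.0, -0.002], [1.0, -0.03, 0.0], [-0.0, -0.002, -1.0]]
ft_force: [-5.5, 0.1, 0.5]
gripper_width: 0.0209
finger_force: 71.1
```

Request:
arm_command(motion="1 0 0.5 0 0;1 0 1 0 0;1 0 1.4 0 0;1 0 1.7 0 0;1 0 1.7 0 0;1 0 1.7 0 0")

```text
clock: 16.55
eef_pos: [0.4922, -0.0162, 0.0348]
tcp_rot: [[0.031, 1.0, -0.005], [1.0, -0.031, -0.0], [-0.0, -0.005, -1.0]]
ft_force: [-7.9, -0.2, 0.1]
gripper_width: 0.0205
finger_force: 71.2
```

```bash
python3 - <<'E'
from h import *
plan(st(2,-62,35),st(3,-100,35),st(3,-62,35))
im=camera('top');print(bolts(im));cv2.imwrite('pics/t5.png',im[:,:,::-1])
E
```

```text
t 16.55 pos [492.2 -16.2  34.8] yaw -1.8 j7 16 width 0.0205 f [-7.9 -0.2  0.1]
(np.float64(494.2), np.float64(-14.7), 35, -1.5) -> [ 0.15  0.19 -0.03] turn -0.005 n>=0.0
(np.float64(458.9), np.float64(91.3), 35, -1.5) -> [ 1.064e+01 -3.670e+00 -1.000e-02] turn -0.005 n>=2.3
(np.float64(496.9), np.float64(90.3), 35, -1.5) -> [10.66  0.14 -0.03] turn -0.005 n>=2.1
{'1b': [(58.7, 45), (47.0, 77)], '1f': [(-70.7, 13), (-66.4, 78)], '2b': [(69.3, 48), (65.2, 35)], '2f': [(-65.9, 4), (-58.4, 5)], '3b': [(62.4, 44), (64.0, 33)], '3f': [(-66.9, 38), (-60.4, 61)]}
```

Request:
arm_command(motion="1 0 0.2 0 0;1 0 -2.5 0 0;1 5 -3.7 0 0;1 10 -3.7 0 0;1 10.6 -3.7 0 -0.005;1 10.6 -3 0 -0.005;1 10.6 -2.2 0 -0.005;1 10.6 -1.6 0 -0.005")

```text
clock: 17.4
eef_pos: [0.482, 0.0899, 0.0352]
tcp_rot: [[0.027, 1.0, -0.001], [1.0, -0.027, -0.001], [-0.001, -0.001, -1.0]]
ft_force: [-3.9, 0.6, -1.5]
gripper_width: 0.0207
finger_force: 70.8
```

Request:
arm_command(motion="1 0 0.5 0 0;1 0 1 0 0;1 0 1.4 0 0;1 0 1.7 0 0;1 0 1.7 0 0;1 0 1.7 0 0")

```text
clock: 18.0
eef_pos: [0.4964, 0.0894, 0.0348]
tcp_rot: [[0.026, 1.0, -0.005], [1.0, -0.026, -0.001], [-0.001, -0.005, -1.0]]
ft_force: [-8.8, -1.0, 0.3]
gripper_width: 0.0207
finger_force: 71.1
```

```bash
python3 - <<'E'
from h import *
plan(st(3,-62,35))
im=camera('top');print(bolts(im));
cv2.imwrite('pics/a5.png',cv2.resize(im[120:240,215:375,::-1],(640,480)))
E
```

```text
t 18.00 pos [496.4  89.4  34.8] yaw -1.5 j7 5 width 0.0207 f [-8.8 -1.   0.3]
(np.float64(496.9), np.float64(90.3), 35, -1.5) -> [ 0.09  0.05 -0.03] turn -0.000 n>=0.0
{'1b': [(59.2, 44), (48.7, 66)], '1f': [(-67.0, 42), (-66.9, 40)], '2b': [(63.8, 46), (65.7, 46)], '2f': [(-74.0, 29), (-43.1, 38)], '3b': [(70.6, 46), (67.7, 34)], '3f': [(-50.9, 4), (-61.9, 4)]}
```

View pics/a5.png

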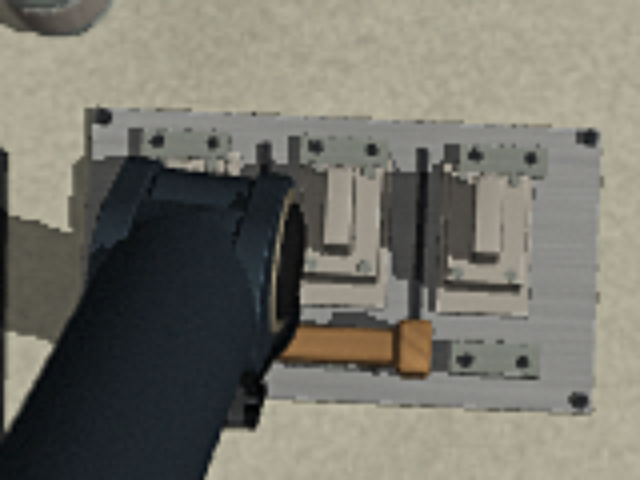

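The top view shows all three back cheeks moved well back, with the bolts at rows 142–155. Bay 1's mould now sits a little to the left (+y) relative to its cheeks, so I will measure its fin before gripping.

Request:
arm_command(motion="1 0 -1.2 0 0;1 0 -1.2 -4.5 0;1 0 -1.2 -9 0;1 0 3 -9 0;1 0 8 -9 0;1 0 13 -9 0;1 0 17 -9 0;1 0 17 -9 0")

```text
clock: 18.85
eef_pos: [0.6748, 0.0854, 0.1255]
tcp_rot: [[0.027, 1.0, 0.009], [1.0, -0.027, -0.002], [-0.002, 0.009, -1.0]]
ft_force: [-0.5, 0.3, -3.1]
gripper_width: 0.0211
finger_force: 70.9
```

Request:
arm_command(motion="1 0 0 3 0;1 0 0 6 0;1 0 0 9 0;1 0 0 9 0;1 0 0 9 0")

```text
clock: 19.35
eef_pos: [0.6687, 0.0866, 0.0356]
tcp_rot: [[0.026, 1.0, 0.001], [1.0, -0.026, -0.001], [-0.001, 0.001, -1.0]]
ft_force: [1.4, -0.3, -2.7]
gripper_width: 0.0208
finger_force: 70.6
```

```bash
python3 - <<'E'
from h import *
plan(st(3,98,35),st(3,64,35))
print(bolts(camera('top')))
E
```

```text
t 19.35 pos [668.7  86.6  35.6] yaw -1.5 j7 7 width 0.0208 f [ 1.4 -0.3 -2.7]
(np.float64(656.9), np.float64(86.1), 35, -1.5) -> [-0.08 -1.18  0.06] turn 0.001 n>=0.2
(np.float64(622.9), np.float64(87.0), 35, -1.5) -> [-0.07 -4.58  0.06] turn 0.001 n>=0.9
{'1b': [(59.8, 47), (48.7, 70)], '1f': [(-67.0, 43), (-66.9, 43)], '2b': [(63.7, 47), (65.7, 49)], '2f': [(-65.2, 42), (-65.3, 46)], '3b': [(46.2, 121), (52.6, 3)], '3f': [(-68.6, 41), (-53.5, 54)]}
```

Request:
arm_command(motion="1 -0.1 -1 0 0;1 -0.1 -1.8 0 0;1 -0.1 -2.5 0 0;1 -0.1 -3.1 0 0;1 -0.1 -3.7 0 0;1 -0.1 -4.2 0 0;1 -0.1 -4.5 0 0;1 -0.1 -4.5 0 0")

```text
clock: 20.2
eef_pos: [0.6254, 0.0879, 0.0372]
tcp_rot: [[0.025, 1.0, 0.006], [1.0, -0.025, 0.001], [0.001, 0.006, -1.0]]
ft_force: [5.6, -0.5, 0.3]
gripper_width: 0.0208
finger_force: 71.4
```

Request:
arm_command(motion="1 0 0 0 0;1 0 2 0 0;1 0 4 0 0;1 -4 4 0 0;1 -9 4 0 0;1 -10.5 3.8 0 0;1 -10.5 3.8 0 0;1 -10.5 3.8 0 0")

```text
clock: 21.0
eef_pos: [0.6576, -0.0177, 0.0351]
tcp_rot: [[0.024, 1.0, -0.002], [1.0, -0.024, 0.001], [0.001, -0.002, -1.0]]
ft_force: [-0.1, 0.3, -2.7]
gripper_width: 0.0213
finger_force: 70.9
```

```bash
python3 - <<'E'
from h import *
plan(st(2,98,35),st(2,64,35))
print(bolts(camera('top')))
E
```

```text
t 21.00 pos [657.6 -17.7  35.1] yaw -1.4 j7 16 width 0.0213 f [-0.1  0.3 -2.7]
(np.float64(654.1), np.float64(-18.8), 35, -1.5) -> [-0.12 -0.35  0.01] turn 0.002 n>=0.1
(np.float64(620.1), np.float64(-18.0), 35, -1.5) -> [-0.12 -3.75  0.01] turn 0.002 n>=0.8
{'1b': [(59.7, 47), (48.8, 71)], '1f': [(-66.8, 45), (-66.8, 43)], '2b': [(56.1, 3), (71.2, 3)], '2f': [(-65.1, 42), (-77.5, 93)], '3b': [(82.4, 91), (67.0, 52)], '3f': [(-49.6, 4), (-77.2, 36)]}
```

Request:
arm_command(motion="1 -0.1 -0.6 0 0;1 -0.1 -1.3 0 0;1 -0.1 -2 0 0;1 -0.1 -2.6 0 0;1 -0.1 -3.2 0 0;1 -0.1 -3.7 0 0;1 -0.1 -3.9 0 0;1 -0.1 -3.9 0 0")

```text
clock: 21.85
eef_pos: [0.6205, -0.0182, 0.0357]
tcp_rot: [[0.024, 1.0, 0.002], [1.0, -0.024, 0.0], [0.0, 0.002, -1.0]]
ft_force: [3.4, 0.8, -4.7]
gripper_width: 0.0207
finger_force: 70.7
```

Request:
arm_command(motion="1 0 0 0 0;1 0 2 0 0;1 0 3.9 0 0;1 -4 3.9 0 0;1 -9 3.9 0 0;1 -10.5 3.7 0 0;1 -10.5 3.7 0 0;1 -10.5 3.7 0 0")

```text
clock: 22.65
eef_pos: [0.6527, -0.1239, 0.0346]
tcp_rot: [[0.025, 1.0, -0.004], [1.0, -0.025, 0.002], [0.002, -0.004, -1.0]]
ft_force: [0.3, 0.8, -2.7]
gripper_width: 0.0209
finger_force: 70.9
```

```bash
python3 - <<'E'
from h import *
plan(st(1,98,35),st(1,64,35))
print(bolts(camera('top')))
E
```

```text
t 22.65 pos [ 652.7 -123.9   34.6] yaw -1.4 j7 25 width 0.0209 f [ 0.3  0.8 -2.7]
(np.float64(651.4), np.float64(-123.8), 35, -1.5) -> [ 0.01 -0.13 -0.04] turn 0.002 n>=0.0
(np.float64(617.4), np.float64(-122.9), 35, -1.5) -> [ 0.02 -3.53 -0.03] turn 0.002 n>=0.7
{'1b': [(67.5, 3), (64.7, 4)], '1f': [(-65.7, 44), (-81.3, 97)], '2b': [(60.9, 104), (71.3, 37)], '2f': [(-60.8, 50), (-47.0, 27)], '3b': [(70.5, 51), (69.5, 35)], '3f': [(-60.0, 51), (-52.6, 27)]}
```

Request:
arm_command(motion="1 0 -0.6 0 0;1 0 -1.3 0 0;1 0 -1.9 0 0;1 0 -2.5 0 0;1 0 -3.1 0 0;1 0 -3.5 0 0;1 0 -3.6 0 0;1 0 -3.6 0 0")

```text
clock: 23.5
eef_pos: [0.6189, -0.1232, 0.0356]
tcp_rot: [[0.024, 1.0, 0.001], [1.0, -0.024, 0.0], [0.0, 0.001, -1.0]]
ft_force: [3.2, 0.3, -4.2]
gripper_width: 0.0209
finger_force: 70.7
```

Request:
arm_command(motion="1 0 1.2 0 0;1 0 1.2 -4.5 0;1 0 1.2 -9 0;1 0 -3.5 -9 0;1 0 -8.5 -9 0;1 0 -13.5 -9 0;1 0 -17.5 -9 0;1 0 -17.5 -9 0")

```text
clock: 24.3
eef_pos: [0.4356, -0.1189, 0.1242]
tcp_rot: [[0.026, 1.0, -0.01], [1.0, -0.026, 0.004], [0.004, -0.01, -1.0]]
ft_force: [0.8, -0.7, -3.5]
gripper_width: 0.0206
finger_force: 70.8
```

```bash
python3 - <<'E'
from h import *
plan(st(1,-112,125),st(1,-112,35),st(1,-80,35))
im=camera('top');print(bolts(im))
cv2.imwrite('pics/t6.png',im[:,:,::-1])
E
```

```text
t 24.30 pos [ 435.6 -118.9  124.2] yaw -1.5 j7 22 width 0.0206 f [ 0.8 -0.7 -3.5]
(np.float64(441.5), np.float64(-118.3), 125, -1.5) -> [ 0.08  0.58 -0.09] turn -0.000 n>=0.1
(np.float64(441.5), np.float64(-118.3), 35, -1.5) -> [0.04 0.67 8.91] turn -0.000 n>=1.8
(np.float64(473.4), np.float64(-119.2), 35, -1.5) -> [0.04 3.86 8.88] turn -0.000 n>=1.9
{'1b': [(70.2, 37), (71.8, 42)], '1f': [(-46.2, 119), (-57.5, 74)], '2b': [(70.8, 44), (71.4, 35)], '2f': [(-59.0, 19), (-71.6, 23)], '3b': [(70.3, 46), (69.1, 33)], '3f': [(-69.3, 19), (-80.0, 42)]}
```

Request:
arm_command(motion="1 0 -0.2 3 0;1 0 -0.2 6 0;1 0 -0.2 8.9 0;1 0 -0.2 8.9 0;1 0 0.6 8.9 0;1 0 1.3 8.9 0;1 0 1.9 8.9 0;1 0 2.5 8.9 0")

```text
clock: 25.15
eef_pos: [0.4685, -0.1195, 0.037]
tcp_rot: [[0.023, 1.0, -0.001], [1.0, -0.023, 0.001], [0.001, -0.001, -1.0]]
ft_force: [-4.4, -0.2, -0.6]
gripper_width: 0.0212
finger_force: 71.3
```

Request:
arm_command(motion="1 0 0.3 0 0;1 0 0.3 0 0;1 0 0.3 0 0")

```text
clock: 25.45
eef_pos: [0.472, -0.1196, 0.0365]
tcp_rot: [[0.024, 1.0, 0.001], [1.0, -0.024, 0.0], [0.0, 0.001, -1.0]]
ft_force: [-0.6, 0.4, -2.0]
gripper_width: 0.0209
finger_force: 71.0
```

```bash
python3 - <<'E'
from h import *
plan(st(1,-80,35),st(2,-112,35),st(2,-80,35))
print(bolts(camera('top')))
E
```

```text
t 25.45 pos [ 472.  -119.6   36.5] yaw -1.4 j7 30 width 0.0209 f [-0.6  0.4 -2. ]
(np.float64(473.4), np.float64(-119.2), 35, -1.5) -> [0.05 0.14 0.15] turn 0.002 n>=0.0
(np.float64(444.2), np.float64(-13.3), 35, -1.5) -> [10.56 -3.03  0.15] turn 0.002 n>=2.2
(np.float64(476.2), np.float64(-14.2), 35, -1.5) -> [10.55  0.17  0.15] turn 0.002 n>=2.1
{'1b': [(70.2, 39), (71.9, 44)], '1f': [(-69.3, 5), (-58.8, 10)], '2b': [(71.0, 47), (71.4, 38)], '2f': [(-59.7, 21), (-71.1, 29)], '3b': [(70.4, 47), (64.6, 35)], '3f': [(-75.5, 45), (-72.0, 20)]}
```

Request:
arm_command(motion="1 0 0.1 0 0;1 0 -1.5 0.1 0;1 0 -3 0.1 0;1 5 -3 0.1 0;1 10 -3 0.1 0;1 10.5 -3 0.1 0;1 10.5 -2.4 0.1 0;1 10.5 -1.8 0.1 0")

```text
clock: 26.3
eef_pos: [0.4572, -0.0152, 0.0356]
tcp_rot: [[0.025, 1.0, 0.002], [1.0, -0.025, -0.001], [-0.001, 0.002, -1.0]]
ft_force: [0.2, -1.2, -2.6]
gripper_width: 0.0209
finger_force: 70.9
```

Request:
arm_command(motion="1 0 0.6 0 0;1 0 1.2 0 0;1 0 1.7 0 0;1 0 1.9 0 0;1 0 1.9 0 0;1 0 1.9 0 0")

```text
clock: 26.9
eef_pos: [0.4751, -0.0158, 0.0352]
tcp_rot: [[0.026, 1.0, 0.0], [1.0, -0.026, -0.001], [-0.001, 0.0, -1.0]]
ft_force: [-1.1, -0.2, -3.7]
gripper_width: 0.0206
finger_force: 70.8
```

```bash
python3 - <<'E'
from h import *
plan(st(2,-80,35),st(3,-112,35),st(3,-80,35))
E
```

```text
t 26.90 pos [475.1 -15.8  35.2] yaw -1.5 j7 18 width 0.0206 f [-1.1 -0.2 -3.7]
(np.float64(476.2), np.float64(-14.2), 35, -1.5) -> [0.16 0.11 0.02] turn 0.000 n>=0.0
(np.float64(446.9), np.float64(91.6), 35, -1.5) -> [ 1.066e+01 -3.090e+00  1.000e-02] turn 0.000 n>=2.2
(np.float64(478.9), np.float64(90.8), 35, -1.5) -> [10.66  0.11  0.02] turn 0.000 n>=2.1
```

Request:
arm_command(motion="1 0 0.1 0 0;1 0 -1.5 0 0;1 0 -3 0 0;1 5 -3 0 0;1 10 -3 0 0;1 10.6 -3 0 0;1 10.6 -2.4 0 0;1 10.6 -1.8 0 0")

```text
clock: 27.7
eef_pos: [0.4607, 0.091, 0.0357]
tcp_rot: [[0.025, 1.0, 0.002], [1.0, -0.025, -0.0], [-0.0, 0.002, -1.0]]
ft_force: [-0.5, -0.4, -3.1]
gripper_width: 0.0209
finger_force: 70.9
```

Request:
arm_command(motion="1 0 0.6 0 0;1 0 1.2 0 0;1 0 1.7 0 0;1 0 1.9 0 0;1 0 1.9 0 0;1 0 1.9 0 0")

```text
clock: 28.3
eef_pos: [0.4782, 0.0899, 0.035]
tcp_rot: [[0.026, 1.0, -0.001], [1.0, -0.026, -0.001], [-0.001, -0.001, -1.0]]
ft_force: [-2.2, -1.4, -4.0]
gripper_width: 0.0208
finger_force: 70.7
```

```bash
python3 - <<'E'
from h import *
plan(st(3,-80,35),(470,-100,150,None))
E
```

```text
t 28.30 pos [478.2  89.9  35. ] yaw -1.5 j7 6 width 0.0208 f [-2.2 -1.4 -4. ]
(np.float64(478.9), np.float64(90.8), 35, -1.5) -> [0.09 0.07 0.  ] turn 0.000 n>=0.0
(470, -100, 150, None) -> [-19.02  -0.33 -11.48] turn 0.000 n>=4.4
```

Request:
arm_command(motion="1 0 -2 0 0;1 0 -3 -5 0;1 -1 -3 -10 0;1 -6 -3.5 -10.5 0;1 -11 -4 -10.5 0;1 -16 -4 -10.5 0;1 -21 -4 -10.5 0;1 -26 -4 -10.5 0")

```text
clock: 29.1
eef_pos: [0.4332, -0.1691, 0.1412]
tcp_rot: [[0.025, 1.0, 0.004], [1.0, -0.025, -0.001], [-0.001, 0.004, -1.0]]
ft_force: [0.5, 0.6, -3.9]
gripper_width: 0.0211
finger_force: 71.0
```

Request:
arm_command(motion="1 -5 0 0 0;1 -10 0 0 0;1 -15 0 0 0.04;1 -18 0 0 0.04;1 -18 0 0 0.04")

```text
clock: 29.6
eef_pos: [0.4271, -0.3536, 0.1415]
tcp_rot: [[0.073, 0.997, 0.003], [0.997, -0.073, -0.007], [-0.007, 0.003, -1.0]]
ft_force: [0.3, 0.6, -2.8]
gripper_width: 0.0207
finger_force: 70.9
```

```bash
python3 - <<'E'
from h import *
plan((436.2,-358.2,70,-5.8),(436.2,-358.2,11.5,-5.8))
im=camera('top');print(bolts(im)); cv2.imwrite('pics/t7.png',im[:,:,::-1])
cv2.imwrite('pics/a7.png',cv2.resize(im[120:270,145:510,::-1],None,fx=2.19,fy=2.19,interpolation=cv2.INTER_CUBIC))
E
```

```text
t 29.60 pos [ 427.1 -353.6  141.5] yaw -4.2 j7 52 width 0.0207 f [ 0.3  0.6 -2.8]
(436.2, -358.2, 70, -5.8) -> [-0.34  0.91  7.15] turn 0.029 n>=1.4
(436.2, -358.2, 11.5, -5.8) -> [-0.3   0.89 13.  ] turn 0.029 n>=2.6
{'1b': [(70.2, 38), (72.0, 44)], '1f': [(-68.1, 25), (-71.9, 23)], '2b': [(71.0, 48), (71.4, 37)], '2f': [(-70.9, 20), (-71.5, 24)], '3b': [(68.6, 49), (66.6, 44)], '3f': [(-69.4, 21), (-69.4, 22)]}
```

View pics/a7.png

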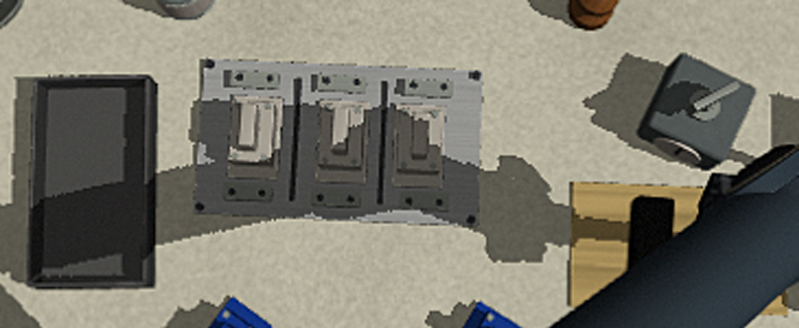

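The crop shows all three moulds standing midway between their backed-off cheeks, with clear gaps front and back (for example bay 3's mould at rows 97–163 between cheeks ending at rows 88 and 178). Now I put the mallet back on the board.

Request:
arm_command(motion="1 -0.3 0.8 4 0.02;1 -0.3 0.8 8 0.02;1 -0.3 0.8 10.5 0.02;1 -0.3 0.8 12 0.02;1 -0.3 0.8 12.7 0.02;1 -0.3 0.8 13 0.02;1 -0.3 0.8 13 0.02;1 -0.3 0.8 13 0.02")

```text
clock: 30.45
eef_pos: [0.4366, -0.3506, 0.0114]
tcp_rot: [[0.084, 0.996, 0.002], [0.996, -0.084, -0.001], [-0.001, 0.002, -1.0]]
ft_force: [0.1, 0.3, -3.5]
gripper_width: 0.0208
finger_force: 70.9
```

```bash
python3 - <<'E'
from h import *
plan((436.2,-358.2,10.5,-5.8),(436.2,-358.2,160,None))
E
```

```text
t 30.45 pos [ 436.6 -350.6   11.4] yaw -4.8 j7 59 width 0.0208 f [ 0.1  0.3 -3.5]
(436.2, -358.2, 10.5, -5.8) -> [-0.76  0.02  0.09] turn 0.017 n>=0.2
(436.2, -358.2, 160, None) -> [ -0.78   0.06 -14.86] turn 0.000 n>=3.0
```

Request:
arm_command(motion="1 0 0 0.1 0;1 0 0 0.1 0;-1 0 0 0.1 0;-1 0 0 0.1 0;-1 0 0 0.1 0;-1 0 0 0.1 0;-1 0 0 0 0;-1 0 0 -3 0")

```text
clock: 31.25
eef_pos: [0.4339, -0.3481, 0.0379]
tcp_rot: [[0.084, 0.996, -0.006], [0.996, -0.084, 0.004], [0.003, -0.006, -1.0]]
ft_force: [0.7, -0.2, 0.2]
gripper_width: 0.0853
finger_force: 0.0
```

Request:
arm_command(motion="-1 0 0 -5 0;-1 0 0 -10 0;-1 0 0 -15 0;-1 0 0 -17 0;-1 5 0 -17 0;-1 10 0 -17 0")

```text
clock: 31.85
eef_pos: [0.444, -0.2508, 0.2113]
tcp_rot: [[0.088, 0.996, 0.002], [0.996, -0.088, -0.001], [-0.001, 0.002, -1.0]]
ft_force: [0.4, 1.9, -0.4]
gripper_width: 0.0856
finger_force: 0.0
```

```bash
python3 - <<'E'
from h import *
plan((540,-66,200,88.5))
im=camera('top'); cv2.imwrite('pics/t8.png',im[:,:,::-1])
hsv=cv2.cvtColor(im,cv2.COLOR_RGB2HSV)
H,S,V=[hsv[...,i].astype(int) for i in range(3)]
# fins: brightest whitish patch inside each bay at z=93
for b in (1,2,3):
    c=car(0,105*(b-2)); u,v=px('top',np.r_[c,93]/1000)[0].round().astype(int)
    print(b,(u,v)); 
cv2.imwrite('pics/a8.png',cv2.resize(im[135:235,225:375,::-1],(798,532),interpolation=cv2.INTER_CUBIC))
E
```

```text
t 31.85 pos [ 444.  -250.8  211.3] yaw -5.1 j7 34 width 0.0856 f [ 0.4  1.9 -0.4]
(540, -66, 200, 88.5) -> [19.26  7.92  1.13] turn 1.509 n>=10.1
1 (np.int64(340), np.int64(180))
2 (np.int64(298), np.int64(178))
3 (np.int64(256), np.int64(176))
```

View pics/a8.png

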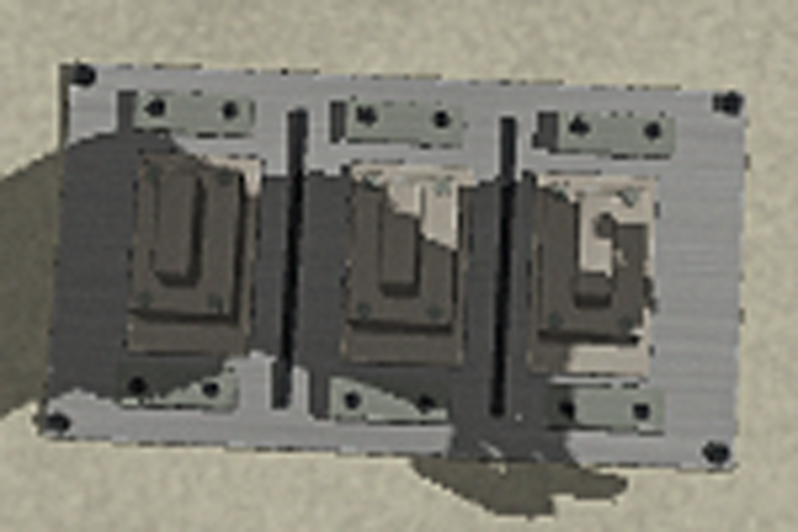

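Enlarged crop: the fin tops are centred at about crop (594,233) for mould1, (400,232) for mould2 and (176,220) for mould3. All the moulds are white and stand free of their cheeks.

```bash
python3 - <<'E'
from h import *
P=w('top',np.array([(594,233),(400,232),(176,220)])/5.32+[225,135],.093)*1000
print(P.round(1)); 
for b in (1,2,3): print(car(0,105*(b-2)).round(1))
# foot plate centres z=16
F=w('top',np.array([[(543,172),(658,175),(646,375),(530,372)],[(352,163),(470,166),(460,363),(343,361)],[(147,152),(262,158),(247,356),(128,350)]]).reshape(-1,2)/5.32+[225,135],.016).reshape(3,4,3)*1000
print(F.mean(1).round(1)); d=F[:,0]-F[:,3];print(np.degrees(np.arctan2(d[:,1],d[:,0])))
plan((560,143,200,88.5),(500,0,200,88.5))
E
```

```text
[[556.7 -57.5  93. ]
 [555.3  32.6  93. ]
 [558.8 137.3  93. ]]
[554.9 -66.3]
[557.6  38.7]
[560.3 143.7]
[[552.2 -59.6  16. ]
 [555.3  33.1  16. ]
 [557.8 137.1  16. ]]
[-2.46005009 -0.70058834 -2.80885913]
t 31.90 pos [ 445.7 -239.3  209.4] yaw -4.2 j7 34 width 0.0855 f [-0.3  8.1 -2.4]
(560, 143, 200, 88.5) -> [38.96  8.57  1.26] turn 1.523 n>=10.2
(500, 0, 200, 88.5) -> [24.26  3.64  1.14] turn 1.523 n>=10.2
```

```bash
python3 - <<'E'
from h import *
plan((558.3,137,180,88.5))
E
```

```text
t 31.90 pos [ 445.7 -239.3  209.4] yaw -4.2 j7 34 width 0.0855 f [-0.3  8.1 -2.4]
(558.3, 137, 180, 88.5) -> [38.33  8.45  3.25] turn 1.523 n>=10.2
```

Request:
arm_command(motion="-1 39 9 2 -1.62;-1 39 9 2 -1.62;-1 39 9 2 -1.62;-1 39 9 2 -1.62;-1 39 9 2 -1.62;-1 39 9 2 -1.62;-1 39 9 2 -1.62;-1 39 9 2 -1.62")

```text
clock: 32.7
eef_pos: [0.5666, 0.1318, 0.1903]
tcp_rot: [[-0.901, 0.434, -0.0], [0.434, 0.901, 0.0], [0.0, 0.0, -1.0]]
ft_force: [1.1, -0.0, -0.1]
gripper_width: 0.0854
finger_force: 0.0
```

Request:
arm_command(motion="-0.3 0 0 0 -0.43;-0.3 0 0 0 -0.43;-0.3 0 0 0 -0.43;-0.3 0 0 0 -0.43;-0.3 0 0 0 -0.43")

```text
clock: 33.2
eef_pos: [0.5663, 0.1296, 0.1903]
tcp_rot: [[-1.0, 0.028, -0.0], [0.028, 1.0, 0.0], [0.0, 0.0, -1.0]]
ft_force: [-0.7, -0.5, 0.2]
gripper_width: 0.0554
finger_force: 0.0
```

```bash
python3 - <<'E'
from h import *
plan((558.3,137,110,87.2),(558.3,137,58,87.2))
E
```

```text
t 33.20 pos [566.3 129.6 190.3] yaw 88.4 j7 78 width 0.0554 f [-0.7 -0.5  0.2]
(558.3, 137, 110, 87.2) -> [0.82 0.72 8.03] turn 0.021 n>=1.6
(558.3, 137, 58, 87.2) -> [ 0.82  0.72 13.23] turn 0.021 n>=2.7
```

Request:
arm_command(motion="-0.3 0.8 0.7 5 0.02;-0.3 0.8 0.7 9 0.02;-0.3 0.8 0.7 12 0.02;-0.3 0.8 0.7 13.2 0.02;-0.3 0.8 0.7 13.2 0.02;-0.3 0.8 0.7 13.2 0.02")

```text
clock: 33.8
eef_pos: [0.5597, 0.1373, 0.0596]
tcp_rot: [[-0.999, 0.046, 0.002], [0.046, 0.999, 0.001], [-0.002, 0.001, -1.0]]
ft_force: [-0.1, -0.4, -0.9]
gripper_width: 0.0556
finger_force: 0.0
```

Request:
arm_command(motion="1 0 0 0 0;1 0 0 0 0;1 0 0 0 0;1 0 0 0 0;1 0 0 0 0;1 0 0 0 0", squeeze=50)

```text
clock: 34.4
eef_pos: [0.5594, 0.1383, 0.0596]
tcp_rot: [[-0.999, 0.044, 0.002], [0.044, 0.999, 0.002], [-0.002, 0.002, -1.0]]
ft_force: [-0.8, 2.5, 5.5]
gripper_width: 0.0174
finger_force: 53.5
```

Request:
arm_command(motion="1 0 0 -0.7 0;1 0 0 -1.5 0;1 0 0 -2.5 0;1 0 0 -2.5 0")

```text
clock: 34.8
eef_pos: [0.5593, 0.137, 0.0847]
tcp_rot: [[-0.999, 0.045, 0.002], [0.045, 0.999, 0.001], [-0.002, 0.001, -1.0]]
ft_force: [1.1, -0.3, -5.6]
gripper_width: 0.0174
finger_force: 51.9
```

```bash
python3 - <<'E'
from h import *
plan((558.3,137,150,87.2))
im=camera('top'); cv2.imwrite('pics/t9.png',im[:,:,::-1])
hsv=cv2.cvtColor(im,cv2.COLOR_RGB2HSV).astype(int)
m=np.zeros(im.shape[:2],bool); m[140:262,150:225]=((hsv[...,2]<80)&(hsv[...,1]<25))[140:262,150:225]
print(rect('top',m,.05))
print((w('top',[(163,155),(217,155),(217,251),(158,251)],.05)*1000).round(0))
cv2.imwrite('pics/a9.png',np.hstack([cv2.resize(im[140:265,140:240,::-1],(400,500)),cv2.resize(im[140:265,225:325,::-1],(400,500))]))
E
```

```text
t 34.80 pos [559.3 137.   84.7] yaw 87.4 j7 79 width 0.0174 f [ 1.1 -0.3 -5.6]
(558.3, 137, 150, 87.2) -> [ 0.09 -0.   -6.53] turn 0.004 n>=1.3
(array([498.4, 328.6]), array([253.2, 140.2]), 1.7)
[[619. 395.  50.]
 [622. 253.  50.]
 [374. 239.  50.]
 [370. 390.  50.]]
```

View pics/a9.png

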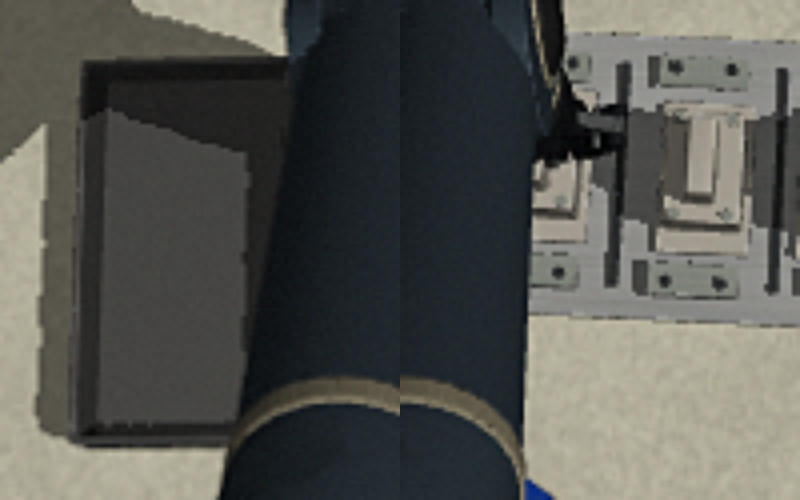

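The left half shows the crate's left rim from crop (82,62) to (75,440), i.e. top pixels (160.5,155.5) and (158.7,250). The right half shows mould 3 rising in the gripper, with mould 2 undisturbed.

```bash
python3 - <<'E'
from h import *
P=w('top',[(160.5,155.5),(158.7,250.5)],.05)[:,:2]*1000
d=P[0]-P[1];a=np.arctan2(d[1],d[0]);print(P.round(1),np.linalg.norm(d),np.degrees(a))
c=P.mean(0)+70*np.array([np.sin(a),-np.cos(a)]);print('crate',c.round(1))
# floor check: floor corners visible (z=5)
F=w('top',[(140+98/4,140+422/4),(140+105/4,140+85/4)],.005)[:,:2]*1000;print('floor left edge',F.round(1))
# from the first picture: floor right edge bottom crop1 (125,277),(127,88)
G=w('top',np.array([(125,277),(130,82)])/2.19+[145,120],.005)[:,:2]*1000;print('floor right edge',G.round(1))
for s in (75,0,-75): print((c+s*np.array([np.cos(a),np.sin(a)])).round(1))
E
```

```text
[[617.9 401.3]
 [371.4 387.8]] 246.92177645363816 3.145687174698856
crate [498.5 324.7]
floor left edge [[387.2 387.8]
 [613.2 399.4]]
floor right edge [[387.3 288.1]
 [625.5 296.3]]
[573.4 328.8]
[498.5 324.7]
[423.6 320.6]
```

```bash
python3 - <<'E'
from h import *
plan((573,330,140,3.1))
E
```

```text
t 34.85 pos [558.9 137.1  84.1] yaw 87.4 j7 79 width 0.0174 f [-0.6 -0.1 -4.9]
(573, 330, 140, 3.1) -> [-0.55 19.34 -5.58] turn 1.472 n>=9.8
```

Request:
arm_command(motion="1 0 0 -4 0;1 0 2 -6 0.1;1 0 6 -6 0.25;1 -0.5 10 -6 0.4;1 -0.5 14 -6 0.55;1 -0.5 17 -6 0.7;1 -0.5 19.3 -6 0.85;1 -0.5 19.3 -6 1")

```text
clock: 35.65
eef_pos: [0.5702, 0.3358, 0.1422]
tcp_rot: [[-0.503, 0.864, -0.002], [0.864, 0.503, 0.002], [0.003, -0.0, -1.0]]
ft_force: [-0.9, 0.2, -5.4]
gripper_width: 0.0173
finger_force: 52.0
```

Request:
arm_command(motion="1 0 0 0 0.15;1 0 0 0 0.3;1 0 0 0 0.45;1 0 0 0 0.47;1 0 0 0 0.47")

```text
clock: 36.15
eef_pos: [0.5716, 0.3299, 0.1427]
tcp_rot: [[-0.059, 0.998, -0.001], [0.998, 0.059, -0.001], [-0.001, -0.001, -1.0]]
ft_force: [-0.2, -0.2, -5.4]
gripper_width: 0.0176
finger_force: 52.0
```

```bash
python3 - <<'E'
from h import *
plan((573,330,70,3.1),(573,330,57,3.1))
im=camera('top'); cv2.imwrite('pics/t10.png',im[:,:,::-1])
E
```

```text
t 36.15 pos [571.6 329.9 142.7] yaw 3.4 j7 -11 width 0.0176 f [-0.2 -0.2 -5.4]
(573, 330, 70, 3.1) -> [0.01 0.15 7.27] turn 0.005 n>=1.5
(573, 330, 57, 3.1) -> [0.01 0.15 8.57] turn 0.005 n>=1.7
```

Request:
arm_command(motion="1 0 0.1 3 0;1 0 0.1 6 0;1 0 0.1 7.4 0;1 0 0.1 8.1 0;1 0 0.1 8.6 0;1 0 0.1 8.6 0")

```text
clock: 36.8
eef_pos: [0.5736, 0.33, 0.0578]
tcp_rot: [[-0.056, 0.998, 0.001], [0.998, 0.056, 0.001], [0.0, 0.001, -1.0]]
ft_force: [-0.5, -0.4, -4.5]
gripper_width: 0.0175
finger_force: 51.9
```

```bash
python3 - <<'E'
from h import *
plan((573,330,57,3.1))
E
```

```text
t 36.80 pos [573.6 330.   57.8] yaw 3.2 j7 -8 width 0.0175 f [-0.5 -0.4 -4.5]
(573, 330, 57, 3.1) -> [ 0.01 -0.06  0.08] turn 0.002 n>=0.0
```

Request:
arm_command(motion="1 0 0 0.1 0;1 0 0 0.1 0;-0.1 0 0 0.1 0;-0.1 0 0 0.1 0;-0.1 0 0 0.1 0;-0.1 0 0 -2 0;-0.1 0 0 -6 0;-0.1 0 0 -10 0")

```text
clock: 37.6
eef_pos: [0.573, 0.3296, 0.1585]
tcp_rot: [[-0.056, 0.998, -0.001], [0.998, 0.056, -0.001], [-0.001, -0.001, -1.0]]
ft_force: [1.0, 1.1, 0.3]
gripper_width: 0.047
finger_force: 0.0
```

```bash
python3 - <<'E'
from h import *
plan((555.3,33,150,88.5))
im=camera('side'); cv2.imwrite('pics/a10.png',cv2.resize(im[100:300,180:420,::-1],(720,600)))
E
```

```text
t 37.60 pos [573.  329.6 158.5] yaw 3.2 j7 -11 width 0.0470 f [1.  1.1 0.3]
(555.3, 33, 150, 88.5) -> [-29.52  -3.42   0.87] turn -1.489 n>=9.9
```

View pics/a10.png

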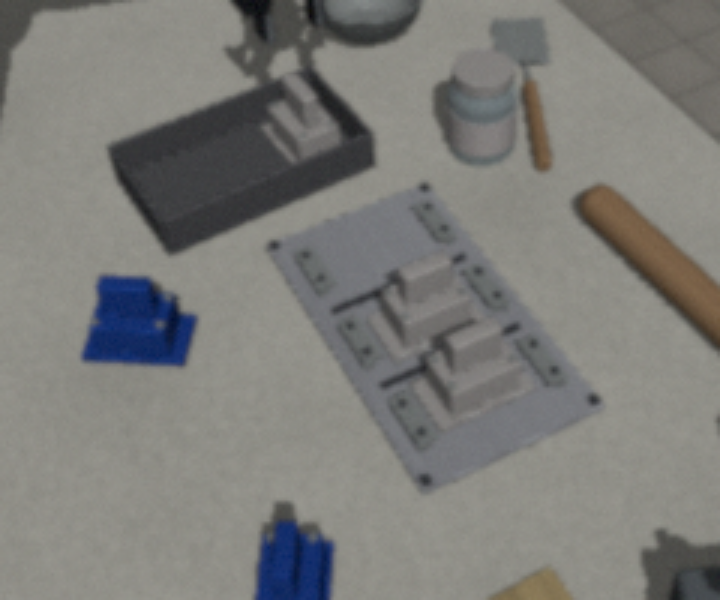

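Mould 3 stands upright on the crate floor at crop (303,120), at the far end as planned. Moulds 1 and 2 still sit free in their bays.

Request:
arm_command(motion="-0.3 -29.5 -3.4 0 -1.5;-0.3 -29.5 -3.4 0 -1.5;-0.3 -29.5 -3.4 0 -1.5;-0.3 -29.5 -3.4 0 -1.5;-0.3 -29.5 -3.4 0 -1.5;-0.3 -29.5 -3.4 0 -1.5;-0.3 -29.5 -3.4 0 -1.5;-0.3 -29.5 -3.4 0 -1.5")

```text
clock: 38.45
eef_pos: [0.556, 0.0307, 0.1581]
tcp_rot: [[-0.951, 0.308, 0.002], [0.308, 0.951, 0.0], [-0.002, 0.001, -1.0]]
ft_force: [0.1, 0.8, 0.5]
gripper_width: 0.0554
finger_force: 0.0
```

Request:
arm_command(motion="-0.3 0 0 0 -0.3;-0.3 0 0 0 -0.3;-0.3 0 0 0 -0.3;-0.3 0 0 0 -0.3")

```text
clock: 38.85
eef_pos: [0.5559, 0.0331, 0.1577]
tcp_rot: [[-1.0, 0.018, 0.001], [0.018, 1.0, 0.0], [-0.001, 0.0, -1.0]]
ft_force: [0.3, 1.3, -0.2]
gripper_width: 0.0556
finger_force: 0.0
```

```bash
python3 - <<'E'
from h import *
plan((555.3,33,59.5,89))
E
```

```text
t 38.85 pos [555.9  33.1 157.7] yaw 88.9 j7 90 width 0.0556 f [ 0.3  1.3 -0.2]
(555.3, 33, 59.5, 89) -> [ 0.07 -0.02  9.82] turn -0.001 n>=2.0
```

Request:
arm_command(motion="-0.3 0 0 4 0;-0.3 0 0 7 0;-0.3 0 0 9 0;-0.3 0 0 9.8 0;-0.3 0 0 9.8 0;-0.3 0 0 9.8 0")

```text
clock: 39.45
eef_pos: [0.5566, 0.0334, 0.0602]
tcp_rot: [[-1.0, 0.016, 0.002], [0.016, 1.0, 0.0], [-0.002, 0.0, -1.0]]
ft_force: [-0.5, -0.1, 0.2]
gripper_width: 0.0554
finger_force: 0.0
```

Request:
arm_command(motion="1 0 0 0 0;1 0 0 0 0;1 0 0 0 0;1 0 0 0 0;1 0 0 0 0;1 0 0 0 0")

```text
clock: 40.05
eef_pos: [0.5563, 0.0338, 0.0602]
tcp_rot: [[-1.0, 0.015, 0.001], [0.015, 1.0, 0.001], [-0.001, 0.001, -1.0]]
ft_force: [-2.0, 1.0, 6.0]
gripper_width: 0.0172
finger_force: 53.1
```

Request:
arm_command(motion="1 0 0 -0.7 0;1 0 0 -1.5 0;1 0 0 -2.5 0;1 0 0 -5.5 0;1 0 0 -8.5 0;1 0 0 -9.5 0;1 0 0 -9.5 0;1 0 0 -9.5 0")

```text
clock: 40.85
eef_pos: [0.5547, 0.0334, 0.1533]
tcp_rot: [[-1.0, 0.015, -0.002], [0.015, 1.0, -0.0], [0.002, -0.0, -1.0]]
ft_force: [0.6, 0.1, -5.5]
gripper_width: 0.0174
finger_force: 51.6
```

```bash
python3 - <<'E'
from h import *
plan((498,326,155,3.1))
E
```

```text
t 40.85 pos [554.7  33.4 153.3] yaw 89.2 j7 90 width 0.0174 f [ 0.6  0.1 -5.5]
(498, 326, 155, 3.1) -> [ 6.09 29.17 -0.16] turn 1.502 n>=10.0
```

Request:
arm_command(motion="1 6.1 29.2 0 1.5;1 6.1 29.2 0 1.5;1 6.1 29.2 0 1.5;1 6.1 29.2 0 1.5;1 6.1 29.2 0 1.5;1 6.1 29.2 0 1.5;1 6.1 29.2 0 1.5;1 6.1 29.2 0 1.5")

```text
clock: 41.65
eef_pos: [0.4963, 0.3293, 0.1518]
tcp_rot: [[-0.371, 0.929, -0.004], [0.929, 0.371, -0.002], [-0.001, -0.004, -1.0]]
ft_force: [0.5, -1.3, -4.5]
gripper_width: 0.0171
finger_force: 51.5
```

Request:
arm_command(motion="1 0 0 0 0.3;1 0 0 0 0.3;1 0 0 0 0.3;1 0 0 0 0.3")

```text
clock: 42.05
eef_pos: [0.4982, 0.326, 0.1529]
tcp_rot: [[-0.083, 0.997, -0.002], [0.997, 0.083, -0.002], [-0.002, -0.002, -1.0]]
ft_force: [0.5, -0.1, -5.0]
gripper_width: 0.0175
finger_force: 51.6
```

```bash
python3 - <<'E'
from h import *
plan((498,326,57.5,3.1))
a=camera('side'); b=cv2.imread('pics/a10.png')
cv2.imwrite('pics/a11.png',np.hstack([cv2.resize(a[110:190,205:325,::-1],(396,264)),cv2.resize(b[30:270,75:435],(396,264))]))
E
```

```text
t 42.05 pos [498.2 326.  152.9] yaw 4.7 j7 -15 width 0.0175 f [ 0.5 -0.1 -5. ]
(498, 326, 57.5, 3.1) -> [0.02 0.01 9.54] turn 0.029 n>=1.9
```

View pics/a11.png

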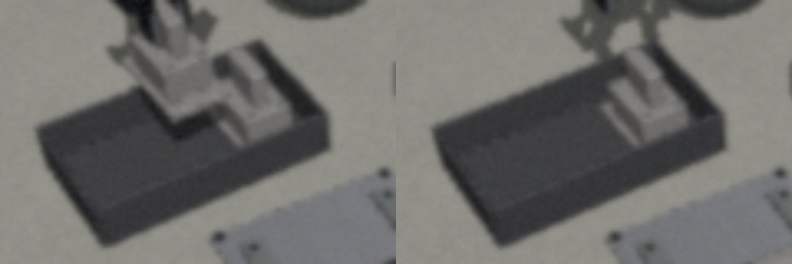

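The crate is where it was: its corners at (38,132), (105,245) and (328,118) match the earlier picture on the right. Mould 2 hangs over the middle slot, so I lower and release it, then go for mould 1.

Request:
arm_command(motion="1 0 0 3 0.03;1 0 0 6 0.03;1 0 0 8.2 0.03;1 0 0 9 0.03;1 0 0 9.6 0.03;1 0 0 9.6 0.03;1 0 0 9.6 0.03")

```text
clock: 42.8
eef_pos: [0.4999, 0.3267, 0.0594]
tcp_rot: [[-0.05, 0.999, 0.002], [0.999, 0.05, 0.001], [0.001, 0.002, -1.0]]
ft_force: [0.0, 0.0, -4.7]
gripper_width: 0.0175
finger_force: 51.5
```

Request:
arm_command(motion="-0.1 0 0 0 0;-0.1 0 0 0 0;-0.1 0 0 0 0;-0.1 0 0 0 0;-0.1 0 0 -2 0;-0.1 0 0 -6 0;-0.1 0 0 -10 0;-0.1 0 0 -10 0")

```text
clock: 43.6
eef_pos: [0.5027, 0.3277, 0.1641]
tcp_rot: [[-0.049, 0.999, 0.009], [0.999, 0.049, 0.007], [0.007, 0.009, -1.0]]
ft_force: [1.0, 0.8, 0.9]
gripper_width: 0.0468
finger_force: 0.0
```

```bash
python3 - <<'E'
from h import *
plan((556,-58,155,87.5))
im=camera('top');cv2.imwrite('pics/t12.png',im[:,:,::-1])
E
```

```text
t 43.60 pos [502.7 327.7 164.1] yaw 2.8 j7 -17 width 0.0468 f [1.  0.8 0.9]
(556, -58, 155, 87.5) -> [-38.79   3.43   0.69] turn -1.478 n>=9.9
```

Request:
arm_command(motion="-0.3 -38.8 3.5 0 -1.48;-0.3 -38.8 3.5 0 -1.48;-0.3 -38.8 3.5 0 -1.48;-0.3 -38.8 3.5 0 -1.48;-0.3 -38.8 3.5 0 -1.48;-0.3 -38.8 3.5 0 -1.48;-0.3 -38.8 3.5 0 -1.48;-0.3 -38.8 3.5 0 -1.48")

```text
clock: 44.45
eef_pos: [0.5522, -0.0588, 0.1573]
tcp_rot: [[-0.939, 0.343, -0.002], [0.343, 0.939, 0.0], [0.002, -0.0, -1.0]]
ft_force: [1.3, 0.5, -0.2]
gripper_width: 0.0555
finger_force: 0.0
```

Request:
arm_command(motion="-0.3 0 0 0 -0.28;-0.3 0 0 0 -0.28;-0.3 0 0 0 -0.28;-0.3 0 0 0 -0.28")

```text
clock: 44.85
eef_pos: [0.5524, -0.0569, 0.1576]
tcp_rot: [[-0.997, 0.078, -0.002], [0.078, 0.997, 0.0], [0.002, 0.0, -1.0]]
ft_force: [-0.1, -0.6, 0.3]
gripper_width: 0.0555
finger_force: 0.0
```

```bash
python3 - <<'E'
from h import *
plan((556,-58,59.5,87.5))
E
```

```text
t 44.85 pos [552.4 -56.9 157.6] yaw 85.5 j7 96 width 0.0555 f [-0.1 -0.6  0.3]
(556, -58, 59.5, 87.5) -> [-0.39 -0.08  9.81] turn -0.035 n>=2.0
```

Request:
arm_command(motion="-0.3 -0.4 -0.1 4 -0.035;-0.3 -0.4 -0.1 7 -0.035;-0.3 -0.4 -0.1 9 -0.035;-0.3 -0.4 -0.1 9.8 -0.035;-0.3 -0.4 -0.1 9.8 -0.035;-0.3 -0.4 -0.1 9.8 -0.035")

```text
clock: 45.45
eef_pos: [0.5575, -0.0583, 0.0611]
tcp_rot: [[-0.999, 0.041, 0.001], [0.041, 0.999, -0.0], [-0.001, -0.0, -1.0]]
ft_force: [-0.3, 0.0, 0.7]
gripper_width: 0.0554
finger_force: 0.0
```

Request:
arm_command(motion="1 0 0 0 0;1 0 0 0 0;1 0 0 0 0;1 0 0 0 0;1 0 0 0 0;1 0 0 0 0")

```text
clock: 46.05
eef_pos: [0.5574, -0.058, 0.0611]
tcp_rot: [[-0.999, 0.041, 0.001], [0.041, 0.999, 0.001], [-0.001, 0.001, -1.0]]
ft_force: [-1.0, 1.5, 6.7]
gripper_width: 0.0174
finger_force: 53.6
```

Request:
arm_command(motion="1 0 0 -0.7 0;1 0 0 -1.5 0;1 0 0 -2.5 0;1 0 0 -5.5 0;1 0 0 -8.5 0;1 0 0 -9.5 0;1 0 0 -9.5 0;1 0 0 -9.5 0")

```text
clock: 46.85
eef_pos: [0.5559, -0.0582, 0.1544]
tcp_rot: [[-0.999, 0.041, -0.002], [0.041, 0.999, 0.0], [0.002, 0.0, -1.0]]
ft_force: [-1.2, 0.9, -3.5]
gripper_width: 0.0171
finger_force: 52.2
```

```bash
python3 - <<'E'
from h import *
plan((423,322,155,3.1))
E
```

```text
t 46.85 pos [555.9 -58.2 154.4] yaw 87.7 j7 99 width 0.0171 f [-1.2  0.9 -3.5]
(423, 322, 155, 3.1) -> [ 1.483e+01  3.745e+01 -3.000e-02] turn 1.476 n>=9.8
```

Request:
arm_command(motion="1 14.8 37.5 0 1.48;1 14.8 37.5 0 1.48;1 14.8 37.5 0 1.48;1 14.8 37.5 0 1.48;1 14.8 37.5 0 1.48;1 14.8 37.5 0 1.48;1 14.8 37.5 0 1.48;1 14.8 37.5 0 1.48")

```text
clock: 47.65
eef_pos: [0.4344, 0.2902, 0.1537]
tcp_rot: [[-0.407, 0.913, -0.002], [0.913, 0.407, -0.002], [-0.001, -0.003, -1.0]]
ft_force: [1.2, 0.4, -3.8]
gripper_width: 0.0171
finger_force: 52.1
```

Request:
arm_command(motion="1 0 0 0 0.28;1 0 0 0 0.28;1 0 0 0 0.28;1 0 0 0 0.28")

```text
clock: 48.05
eef_pos: [0.4355, 0.2889, 0.1542]
tcp_rot: [[-0.147, 0.989, -0.002], [0.989, 0.147, -0.002], [-0.002, -0.002, -1.0]]
ft_force: [0.0, -0.2, -3.8]
gripper_width: 0.0172
finger_force: 52.1
```

```bash
cat >> h.py <<'E'
def crate_pts(rgb):
    m=np.zeros(rgb.shape[:2],'uint8'); m[110:195,205:335]=(rgb.max(2)<88)[110:195,205:335]
    n,l,s,c=cv2.connectedComponentsWithStats(m); i=1+np.argmax(s[1:,4]); ys,xs=np.where(l==i)
    k=np.argmax(ys);r=np.argmax(xs);f=np.argmin(xs); return (xs[k],ys[k]),(xs[r],ys[r]),(xs[f],ys[f])
E
python3 - <<'E'
from h import *
plan((423,322,58.4,3.1))
print(crate_pts(cv2.imread('pics/side0.png')),crate_pts(camera('side')))
E
```

```text
t 48.05 pos [435.5 288.9 154.2] yaw 8.5 j7 -16 width 0.0172 f [ 0.  -0.2 -3.8]
(423, 322, 58.4, 3.1) -> [ 3.47 -0.73  9.58] turn 0.094 n>=2.0
((np.int64(237), np.int64(184)), (np.int64(304), np.int64(150)), (np.int64(216), np.int64(149))) ((np.int64(236), np.int64(184)), (np.int64(304), np.int64(148)), (np.int64(216), np.int64(149)))
```

Request:
arm_command(motion="1 3.5 -0.6 0 0.094;1 3.5 -0.6 0 0.094;1 3.5 -0.6 0 0.094;1 3.5 -0.6 0 0.094")

```text
clock: 48.5
eef_pos: [0.4254, 0.3223, 0.1552]
tcp_rot: [[-0.051, 0.999, -0.0], [0.999, 0.051, -0.001], [-0.001, -0.0, -1.0]]
ft_force: [-0.1, -0.6, -4.3]
gripper_width: 0.0175
finger_force: 52.0
```

```bash
python3 - <<'E'
from h import *
plan((424,322,58.4,3.1))
E
```

```text
t 48.50 pos [425.4 322.3 155.2] yaw 2.9 j7 -25 width 0.0175 f [-0.1 -0.6 -4.3]
(424, 322, 58.4, 3.1) -> [-0.02 -0.14  9.68] turn -0.003 n>=1.9
```

Lowering and releasing mould 1, then measuring the key.

Request:
arm_command(motion="1 0 -0.1 3 0;1 0 -0.1 6 0;1 0 -0.1 8.2 0;1 0 -0.1 9.2 0;1 0 -0.1 9.7 0;1 0 -0.1 9.7 0;1 0 -0.1 9.7 0")

```text
clock: 49.2
eef_pos: [0.4252, 0.3236, 0.0593]
tcp_rot: [[-0.051, 0.999, 0.002], [0.999, 0.051, 0.002], [0.002, 0.002, -1.0]]
ft_force: [0.1, -0.8, -3.8]
gripper_width: 0.0172
finger_force: 51.9
```

Request:
arm_command(motion="-0.1 0 0 0 0;-0.1 0 0 0 0;-0.1 0 0 0 0;-0.1 0 0 0 0;-0.1 0 0 -2 0;-0.1 0 0 -6 0;-0.1 0 0 -10 0;-0.1 0 0 -12 0")

```text
clock: 50.0
eef_pos: [0.4256, 0.3239, 0.1817]
tcp_rot: [[-0.051, 0.999, 0.004], [0.999, 0.051, 0.004], [0.003, 0.004, -1.0]]
ft_force: [0.2, 0.6, -0.1]
gripper_width: 0.0471
finger_force: 0.0
```

```bash
python3 - <<'E'
from h import *
plan((540,-50,200,None),(590,-300,220,None))
a=camera('top');s=camera('side');cv2.imwrite('pics/t13.png',a[:,:,::-1]);cv2.imwrite('pics/s13.png',s[:,:,::-1])
print(crate_pts(s))
# key: bright grey pixels on the timer
hsv=cv2.cvtColor(a,cv2.COLOR_RGB2HSV).astype(int)
sub=hsv[145:198,436:492]
for v in range(0,53,2): print(145+v,' '.join('%3d'%x for x in sub[v,::2,2]))
E
```

```text
t 50.00 pos [425.6 323.9 181.7] yaw 2.9 j7 -26 width 0.0471 f [ 0.2  0.6 -0.1]
(540, -50, 200, None) -> [-37.92   9.52  -1.92] turn 0.000 n>=7.8
(590, -300, 220, None) -> [-63.14  13.25  -4.  ] turn 0.000 n>=12.9
((np.int64(237), np.int64(184)), (np.int64(304), np.int64(151)), (np.int64(216), np.int64(149)))
145 166 160 163 155 157 154 157 158 166 112  40  63 113 173 161 157 162 159 163 153 165 157 160 160 161 156 159 164
147  70  84  80 171 166 160 159 165 114  20  72  71  67  70 102 178 169 166 166 154 158 156 163 161 160 159 151 159
149  75  79  78  76  74  81 159 126  14  50  76  74  74  74  68  65 113 179 166 160 164 161 158 168 157 150 156 156
151  80  82  77  78  78  79  80  11  24  71  77  70  73  75  75  75  74  66 118 175 165 159 168 157 153 157 156 158
153  77  78  80  79  79  84  39  17  50  78  76  75  74  77  74  76  70  77  69  69 119 165 163 156 163 164 157 159
155  76  79  78  83  79  88  17  27  73  74  77  78  79  76  78  78  74  78  77  74  71  70 109 174 161 160 160 169
157  80  75  76  78  78  49  12  46  82  83  36  41  84  87  81  79  79  80  77  75  76  65 10
[... 1641 characters left out ...]
 163
187  77  73  74  83  79  48  51  52  51  46  55 205  76  50  64  77  74  77  75  74  76  97 174 161 162 156 157 160
189 166 175 130  74  81  83  56  48  41   7  51  43  73 169  12  57  62  77  76  79  80  65  73  66 120 166 171 160
191 160 158 163 173 167  81  77  76  51  50  48  51  47  40  86  18  23  59  66  76  82  77  79  80  84  76  63 170
193 162 161 170 165 167 162 182  79  81  90  58  51  49  48  49  21  24  22  16  57 141 177  74  81  72  79  77  77
195 164 166 162 153 162 163 173 158 173 172 176 102  79  28  13  24  20  15 111 178 159 166 166 166 141  78  76  75
197 159 162 166 164 163 163 164 160 164 159 162 169 185 173 188  44  49 183 171 164 167 161 159 160 166 162 165 169
```

```bash
python3 - <<'E'
from h import *
for f in ('pics/t13.png','pics/top0.png'):
    im=cv2.imread(f); V=im.max(2).astype(int)
    m=np.zeros(V.shape,bool); m[155:169,461:486]=((V>98)&(V<150))[155:169,461:486]
    for v in range(155,169):m[v]&=(np.arange(640)<490-(-1)*0-(157-v)*-0.0) 
    # drop table pixels right of the timer edge
    m[155:160,484:]=False
    ys,xs=np.where(m); 
    print(f,len(xs)); print(rect('top',m,.126))
im=cv2.imread('pics/t13.png').max(2)
for v in range(155,170): print(v,' '.join('%3d'%x for x in im[v,460:490]))
# side view key
s=cv2.imread('pics/s13.png').max(2)
u,v=px('side',[.593,-.386,.126])[0].astype(int);print(u,v)
for y in range(v-16,v+18): print(y,' '.join('%3d'%x for x in s[y,u-22:u+24]))
T=w('top',[(457,145.5),(490,161),(472.5,192.5)],.07)*1000;print(T.round(0))
E
```

```text
pics/t13.png 84
(array([ 597.8, -387.1]), array([11.5, 60.9]), 33.8)
pics/top0.png 79
(array([ 595.6, -384.7]), array([ 7.6, 55. ]), 27.7)
155  79  75  76  74  78  72  78  74  74  75  78  78  77  78  74  74  71  69  70  90 109 144 174 166 161 163 160 160 160 164
156  78  76  78  79  73  77  76  77  74  75  77  76  77  77  79  78  75  76  70  67  62  81 109 144 168 166 163 164 164 168
157  84  84  87  83  81  78  79  75  79  77  80  79  77  77  75  74  76  75  65  74 100 100  75  84 114 154 178 173 171 171
158  40  38  42  40  40  84  82  77  77  75  75  75  78  74  76  74  69  67 104 112 116 120  95  71  70  80  95 120 160 168
159  35  35  34  33  32  42  43  83  81  80  78  77  76  75  70  62  92 114 112 116 116 122 105  74  72  68  67  63 104 150
160  37  36  37  36  33  35  30  43  41  79  79  78  70  57  89 112 110 113 117 119 131 118  76  80  77  73  76  69  68  89
161  36  39  32  47  50  58  56  53  46  76  73  44  82 112 113 116 118 123 131 131  85  76  75  79  78  79  77  76  67  82
162  35  39  53  55  58  61  57  56  50  31  75 111 111 117 117 121 136 139  86  74  70  76  
[... 6662 characters left out ...]
  81  81  80  83  81  79  79  78  81  80  81  78  90 121 136 142 144 141
312  77  78  78  78  78  81  78  76  82  81  82  77  78  81  91  99 104 106 105 109 107 105 103 106 101  93  85  83  81  80  81  78  81  81  80  78  82  81  80  81  84 108 132 142 142 141
313  81  81  80  81  79  78  77  79  79  82  81  81  78  78  82  90  98 101 103 103 106 105 100  98  88  84  80  77  82  81  82  82  80  80  76  78  78  80  75  79  82  99 129 139 143 141
314  78  78  80  80  78  83  80  81  82  84  83  79  80  78  79  82  84  88  91  96  95  98  92  90  84  81  78  80  77  79  77  79  80  80  81  78  79  79  80  80  81  88 120 137 142 142
[[ 655. -364.   70.]
 [ 616. -448.   70.]
 [ 534. -400.   70.]]
```

Request:
arm_command(motion="-0.3 -37.9 9.5 -4 -0.54;-0.3 -37.9 9.5 -4 -0.54;-0.3 -37.9 9.5 -4 -0.54;-0.3 -37.9 9.5 -4 -0.54;-0.3 -37.9 9.5 -4 -0.54;-0.3 -37.9 9.5 -4 -0.54;-0.3 -37.9 9.5 -4 -0.54;-0.3 -37.9 9.5 -4 -0.54")

```text
clock: 50.9
eef_pos: [0.5382, -0.0526, 0.2176]
tcp_rot: [[-0.557, 0.83, -0.001], [0.83, 0.557, 0.0], [0.001, -0.001, -1.0]]
ft_force: [1.2, 0.3, 0.2]
gripper_width: 0.0556
finger_force: 0.0
```

```bash
python3 - <<'E'
from h import *
plan((597,-387,190,33.8))
print((w('side',[(437.5,296.3),(425.5,290.5),(450.5,302)],.126)*1000).round(1))
E
```

```text
t 50.90 pos [538.2 -52.6 217.6] yaw 33.9 j7 48 width 0.0556 f [1.2 0.3 0.2]
(597, -387, 190, 33.8) -> [-31.05 -13.74   2.75] turn 0.001 n>=6.8
[[ 596.3 -385.7  126. ]
 [ 583.4 -362.6  126. ]
 [ 610.8 -409.1  126. ]]
```

Request:
arm_command(motion="-0.3 -31 -13.7 2.7 0.02;-0.3 -31 -13.7 2.7 0.02;-0.3 -31 -13.7 2.7 0.02;-0.3 -31 -13.7 2.7 0.02;-0.3 -31 -13.7 2.7 0.02;-0.3 -31 -13.7 2.7 0.02;-0.3 -31 -13.7 2.7 0.02;-0.3 -31 -13.7 2.7 0.02")

```text
clock: 51.7
eef_pos: [0.5944, -0.3912, 0.1889]
tcp_rot: [[-0.534, 0.846, -0.004], [0.846, 0.534, -0.004], [-0.001, -0.006, -1.0]]
ft_force: [-0.8, 0.0, -0.3]
gripper_width: 0.0558
finger_force: 0.0
```

Request:
arm_command(motion="-0.3 0 0 0 0;-0.3 0 0 0 0")

```text
clock: 51.9
eef_pos: [0.5978, -0.3824, 0.1902]
tcp_rot: [[-0.542, 0.84, -0.001], [0.84, 0.542, 0.002], [0.002, 0.0, -1.0]]
ft_force: [1.0, -0.1, 0.8]
gripper_width: 0.0555
finger_force: 0.0
```

```bash
python3 - <<'E'
from h import *
plan((596.7,-386.3,92,32.5))
E
```

```text
t 51.90 pos [ 597.8 -382.4  190.2] yaw 32.8 j7 80 width 0.0555 f [ 1.  -0.1  0.8]
(596.7, -386.3, 92, 32.5) -> [-0.29 -0.31  9.82] turn 0.006 n>=2.0
```

Request:
arm_command(motion="-0.3 -0.3 -0.3 4 0;-0.3 -0.3 -0.3 7 0;-0.3 -0.3 -0.3 9 0;-0.3 -0.3 -0.3 9.8 0;-0.3 -0.3 -0.3 9.8 0;-0.3 -0.3 -0.3 9.8 0")

```text
clock: 52.5
eef_pos: [0.5977, -0.388, 0.0947]
tcp_rot: [[-0.542, 0.841, 0.002], [0.841, 0.542, -0.001], [-0.002, 0.001, -1.0]]
ft_force: [1.1, -0.6, 0.4]
gripper_width: 0.0553
finger_force: 0.0
```

Request:
arm_command(motion="1 0 0 0 0;1 0 0 0 0;1 0 0 0 0;1 0 0 0 0;1 0 0 0 0;1 0 0 0 0;1 0 0 0 0", squeeze=60)

```text
clock: 53.2
eef_pos: [0.5995, -0.3873, 0.0946]
tcp_rot: [[-0.542, 0.841, 0.005], [0.841, 0.542, 0.0], [-0.002, 0.004, -1.0]]
ft_force: [4.3, 2.6, 2.1]
gripper_width: 0.0095
finger_force: 59.0
```

```bash
python3 - <<'E'
from h import *
plan((596.7,-386.3,92,32.5)); s=sense();print(s['torque'],s['finger_force'],s['joint_positions'].round(0))
E
```

```text
t 53.20 pos [ 599.5 -387.3   94.6] yaw 32.8 j7 83 width 0.0095 f [4.3 2.6 2.1]
(596.7, -386.3, 92, 32.5) -> [ 0.24 -0.19  0.26] turn 0.005 n>=0.1
[ 0.36539602 -0.77562378 -0.16295961] 58.982731103897095 [  8.  41.  34.  91. -27.  56.  83.]
```

Request:
arm_command(motion="1 0 0.2 0 0.15;1 0 0.2 0 0.3;1 0 0.2 0 0.45;1 0 0.2 0 0.6;1 0 0.2 0 0.75;1 0 0.2 0 0.9;1 0 0.2 0 1.05;1 0 0.2 0 1.19")

```text
clock: 54.0
eef_pos: [0.5956, -0.3871, 0.0946]
tcp_rot: [[0.585, 0.811, -0.004], [0.811, -0.585, 0.003], [-0.001, -0.005, -1.0]]
ft_force: [-8.3, 5.1, 7.9]
gripper_width: 0.009
finger_force: 60.6
```

```bash
python3 - <<'E'
from h import *
plan((599.5,-387.3,94.6,None)); s=sense();print(s['torque'],s['finger_force'])
E
```

```text
t 54.00 pos [ 595.6 -387.1   94.6] yaw -35.8 j7 25 width 0.0090 f [-8.3  5.1  7.9]
(599.5, -387.3, 94.6, None) -> [ 0.21  0.32 -0.01] turn 0.000 n>=0.1
[0.87364006 1.22838338 0.30275055] 60.60296595096588
```

Request:
arm_command(motion="1 0 -0.3 0 0.15;1 0 -0.3 0 0.3;1 0 -0.3 0 0.45;1 0 -0.3 0 0.6;1 0 -0.3 0 0.75;1 0 -0.3 0 0.9;1 0 -0.3 0 1.05;1 0 -0.3 0 1.19")

```text
clock: 54.8
eef_pos: [0.5942, -0.3834, 0.0945]
tcp_rot: [[0.971, -0.24, -0.004], [-0.24, -0.971, 0.006], [-0.005, -0.005, -1.0]]
ft_force: [-6.9, 9.2, 10.5]
gripper_width: 0.0089
finger_force: 60.8
```

```bash
python3 - <<'E'
from h import *
plan((597.5,-387.3,94.6,None)); s=sense();print(s['torque'],s['finger_force'],(s['tcp_rot'].T@s['ft_force']).round(1))
E
```

```text
t 54.80 pos [ 594.2 -383.4   94.5] yaw -103.9 j7 -34 width 0.0089 f [-6.9  9.2 10.5]
(597.5, -387.3, 94.6, None) -> [ 0.42  0.3  -0.01] turn 0.000 n>=0.1
[1.5278862  1.04411212 0.328695  ] 60.80291211605072 [ -8.9  -7.3 -10.4]
```

Request:
arm_command(motion="1 -0.3 -0.3 0 0.15;1 -0.3 -0.3 0 0.3;1 -0.3 -0.3 0 0.45;1 -0.3 -0.3 0 0.6;1 -0.3 -0.3 0 0.75;1 -0.3 -0.3 0 0.85;1 -0.3 -0.3 0 0.85")

```text
clock: 55.5
eef_pos: [0.5959, -0.381, 0.0946]
tcp_rot: [[0.465, -0.885, 0.003], [-0.885, -0.465, 0.001], [0.001, -0.003, -1.0]]
ft_force: [4.0, 2.6, 5.9]
gripper_width: 0.0095
finger_force: 60.2
```

```bash
python3 - <<'E'
from h import *
plan((597.5,-387.3,94.6,None)); s=sense();print(s['torque'],s['finger_force'],(s['tcp_rot'].T@s['ft_force']).round(1))
E
```

```text
t 55.50 pos [ 595.9 -381.    94.6] yaw -152.3 j7 -80 width 0.0095 f [4.  2.6 5.9]
(597.5, -387.3, 94.6, None) -> [ 0.63  0.15 -0.  ] turn 0.000 n>=0.1
[ 0.48799874 -0.50441241 -0.12187038] 60.16064465045929 [-0.4 -4.8 -5.9]
```

Request:
arm_command(motion="1 0 -0.1 0 0.08;1 0 -0.1 0 0.16;1 0 -0.1 0 0.24;1 0 -0.1 0 0.3;1 0 -0.1 0 0.3;1 0 -0.1 0 0.3")

```text
clock: 56.1
eef_pos: [0.5966, -0.3807, 0.0947]
tcp_rot: [[0.191, -0.981, 0.001], [-0.981, -0.191, -0.0], [0.001, -0.001, -1.0]]
ft_force: [2.3, 1.7, 5.4]
gripper_width: 0.009
finger_force: 91.6
```

```bash
python3 - <<'E'
from h import *
plan((597.5,-387.3,94.6,None)); s=sense();print(s['torque'],s['finger_force'],(s['tcp_rot'].T@s['ft_force']).round(1))
E
```

```text
t 56.10 pos [ 596.6 -380.7   94.7] yaw -169.0 j7 -97 width 0.0090 f [2.3 1.7 5.4]
(597.5, -387.3, 94.6, None) -> [0.67 0.04 0.01] turn 0.000 n>=0.1
[ 0.36830574 -0.31346242  2.12596801] 91.5586906671524 [-1.2 -2.6 -5.4]
```

The stop is reached: torque jumped to 2.1 N m after a total turn of about 3.52 rad from roughly 0.49, which adds up to 4.0. I release and rise.

Request:
arm_command(motion="-0.3 0 0 0 0;-0.3 0 0 0 0;-0.3 0 0 0 0;-0.3 0 0 0 0;-0.3 0 0 0 0;-0.3 0 0 -3 0;-0.3 0 0 -7 0;-0.3 0 0 -12 0")

```text
clock: 56.9
eef_pos: [0.594, -0.3805, 0.2126]
tcp_rot: [[0.181, -0.983, -0.004], [-0.983, -0.181, 0.002], [-0.002, 0.003, -1.0]]
ft_force: [1.4, 0.3, 0.4]
gripper_width: 0.0554
finger_force: 0.0
```

```bash
python3 - <<'E'
from h import *
plan((480,-100,330,None))
E
```

```text
t 56.90 pos [ 594.  -380.5  212.6] yaw -169.5 j7 -104 width 0.0554 f [1.4 0.3 0.4]
(480, -100, 330, None) -> [-29.68   6.16 -11.65] turn 0.000 n>=6.5
```

Request:
arm_command(motion="-0.3 -29.7 6.2 -11 0;-0.3 -29.7 6.2 -11 0;-0.3 -29.7 6.2 -11 0;-0.3 -29.7 6.2 -11 0;-0.3 -29.7 6.2 -11 0;-0.3 -29.7 6.2 -11 0;-0.3 -29.7 6.2 -11 0;-0.3 -29.7 6.2 -11 0")

```text
clock: 57.7
eef_pos: [0.4796, -0.0974, 0.324]
tcp_rot: [[0.189, -0.982, 0.002], [-0.982, -0.189, 0.006], [-0.005, -0.003, -1.0]]
ft_force: [0.3, -1.7, -0.2]
gripper_width: 0.0553
finger_force: 0.0
```

```bash
python3 - <<'E'
from h import *
a=camera('top')[:,:,::-1];s=camera('side')[:,:,::-1];cv2.imwrite('pics/t14.png',a);cv2.imwrite('pics/s14.png',s)
V=a.max(2).astype(int);print(crate_pts(s[:,:,::-1]))
cv2.imwrite('pics/a14.png',np.vstack([np.hstack([cv2.resize(s[100:200,190:330],(392,280)),cv2.resize(a[140:220,430:510],(280,280))]),cv2.resize(a[140:270,145:510],(672,240))]))
E
```

```text
((np.int64(293), np.int64(187)), (np.int64(334), np.int64(110)), (np.int64(205), np.int64(120)))
```

View pics/a14.png

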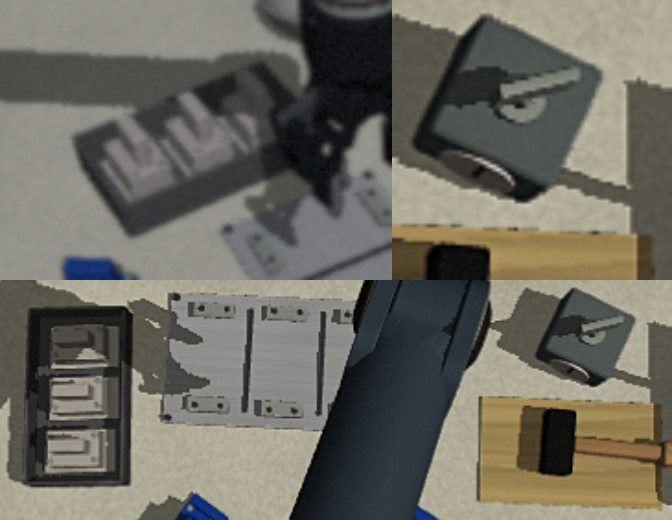

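The crop shows three moulds standing in the crate. The key wing has turned to the new angle. The mallet has been knocked about 17 px to the right since I laid it down (head now near (450,226)), so its pommel may overhang the board. I measure it and put it right.

```bash
python3 - <<'E'
from h import *
im=cv2.imread('pics/t14.png');hsv=cv2.cvtColor(im,cv2.COLOR_BGR2HSV); H,S,V=[hsv[...,i].astype(int) for i in range(3)]
def roi(m,u0,u1,v0,v1):
    z=np.zeros(m.shape,bool); z[v0:v1,u0:u1]=m[v0:v1,u0:u1]; return z
print('head',rect('top',roi(V<22,432,470,200,260),.044))
m=roi((H<18)&(S>100)&(V>60),455,540,205,265);print('handle',rect('top',m,.037)); ys,xs=np.where(m);print(xs.min(),xs.max(),ys.min(),ys.max())
print('board',rect('top',roi((S>85)&(V>60),400,508,198,270),.004))
plan((430,-380,200,-5))
E
```

```text
head (array([ 447.8, -341.8]), array([44.5, 90. ]), 85.2)
handle (array([ 440.6, -426.8]), array([119.7,  22.7]), 84.8)
457 513 225 240
board (array([ 437.7, -369.8]), array([260.3, 149.2]), 88.8)
t 57.80 pos [ 479.6 -100.8  323.4] yaw -169.5 j7 -150 width 0.0556 f [-0.  -0.1 -0.3]
(430, -380, 200, -5) -> [26.55  9.98 12.31] turn 0.271 n>=6.2
```

```bash
python3 - <<'E'
from h import *
plan((443,-398,150,-5.1))
E
```

```text
t 57.80 pos [ 479.6 -100.8  323.4] yaw -169.5 j7 -150 width 0.0556 f [-0.  -0.1 -0.3]
(443, -398, 150, -5.1) -> [28.56  9.04 17.31] turn 0.273 n>=6.9
```

Request:
arm_command(motion="-1 5 1.5 3 0;-1 9.5 3 6 0;-1 14 5 9 0;-1 18.5 7 12 0;-1 23 8 15 0.05;-1 28.5 9 17 0.15;-1 28.5 9 17 0.27;-1 28.5 9 17 0.27")

```text
clock: 58.6
eef_pos: [0.4368, -0.4052, 0.1496]
tcp_rot: [[-0.101, -0.995, -0.009], [-0.995, 0.101, -0.004], [0.005, 0.009, -1.0]]
ft_force: [-0.7, 0.2, 0.8]
gripper_width: 0.0852
finger_force: 0.0
```

Request:
arm_command(motion="-1 0 0 0 0;-1 0 0 0 0")

```text
clock: 58.8
eef_pos: [0.4424, -0.3977, 0.1529]
tcp_rot: [[-0.087, -0.996, -0.001], [-0.996, 0.087, 0.0], [-0.0, 0.001, -1.0]]
ft_force: [1.1, 0.2, -0.9]
gripper_width: 0.0855
finger_force: 0.0
```

```bash
python3 - <<'E'
from h import *
plan((443,-398,10.5,-5.1))
E
```

```text
t 58.80 pos [ 442.4 -397.7  152.9] yaw 175.0 j7 -115 width 0.0855 f [ 1.1  0.2 -0.9]
(443, -398, 10.5, -5.1) -> [ 0.03 -0.07 14.24] turn 0.001 n>=2.8
```

Request:
arm_command(motion="-1 0 0 5 0;-1 0 0 9 0;-1 0 0 12 0;-1 0 0 13.5 0;-1 0 0 14.2 0;-1 0 0 14.2 0;-1 0 0 14.2 0")

```text
clock: 59.5
eef_pos: [0.4439, -0.398, 0.0129]
tcp_rot: [[-0.086, -0.996, 0.002], [-0.996, 0.086, -0.002], [0.002, -0.002, -1.0]]
ft_force: [-0.1, -0.2, -0.0]
gripper_width: 0.0852
finger_force: 0.0
```

Request:
arm_command(motion="1 0 0 0 0;1 0 0 0 0;1 0 0 0 0;1 0 0 0 0;1 0 0 0 0;1 0 0 0 0;1 0 0 0 0;1 0 0 0 0", squeeze=70)

```text
clock: 60.3
eef_pos: [0.4437, -0.3976, 0.012]
tcp_rot: [[-0.087, -0.996, 0.002], [-0.996, 0.087, -0.001], [0.0, -0.002, -1.0]]
ft_force: [1.5, 0.5, 4.7]
gripper_width: 0.0207
finger_force: 69.7
```

Request:
arm_command(motion="1 0 0 -1 0;1 0 0 -2 0;1 -1 0 -2.5 0;1 -2.5 0 -2.5 0;1 -4 0 -2.5 0;1 -4 0 -2.5 0;1 -4 0 -1.5 0;1 -4 0 -0.5 0")

```text
clock: 61.1
eef_pos: [0.4466, -0.3575, 0.0157]
tcp_rot: [[-0.087, -0.996, 0.0], [-0.996, 0.087, -0.001], [0.001, -0.0, -1.0]]
ft_force: [-0.1, -1.2, -2.6]
gripper_width: 0.0208
finger_force: 68.8
```

```bash
python3 - <<'E'
from h import *
plan((439,-358,11,-5.1)); print(sense()['finger_force'])
E
```

```text
t 61.10 pos [ 446.6 -357.5   15.7] yaw 175.0 j7 -109 width 0.0208 f [-0.1 -1.2 -2.6]
(439, -358, 11, -5.1) -> [0.11 0.75 0.47] turn 0.002 n>=0.2
68.7632167339325
```

Request:
arm_command(motion="1 0 0 0.2 0;1 0 0 0.3 0;1 0 0 0.4 0;1 0 0 0.4 0")

```text
clock: 61.5
eef_pos: [0.4463, -0.3579, 0.0124]
tcp_rot: [[-0.088, -0.996, -0.0], [-0.996, 0.088, -0.0], [0.0, -0.0, -1.0]]
ft_force: [0.2, -0.3, -3.0]
gripper_width: 0.0209
finger_force: 68.8
```

Request:
arm_command(motion="-1 0 0 0 0;-1 0 0 0 0;-1 0 0 0 0;-1 0 0 0 0;-1 0 0 0 0;-1 0 0 -3 0;-1 0 0 -8 0;-1 0 0 -13 0")

```text
clock: 62.3
eef_pos: [0.4458, -0.357, 0.1433]
tcp_rot: [[-0.087, -0.996, -0.002], [-0.996, 0.087, 0.001], [-0.001, 0.002, -1.0]]
ft_force: [1.5, 0.0, 0.1]
gripper_width: 0.0853
finger_force: 0.0
```

Request:
arm_command(motion="-1 -5 0 -5 0;-1 -10 0 -10 0;-1 -15 0 -12 0;-1 -18 0 -12 0;-1 -18 0 -12 0")

```text
clock: 62.8
eef_pos: [0.4634, -0.1738, 0.2633]
tcp_rot: [[-0.081, -0.997, 0.002], [-0.997, 0.081, 0.003], [-0.003, -0.002, -1.0]]
ft_force: [0.4, 1.2, 0.6]
gripper_width: 0.0855
finger_force: 0.0
```

```bash
python3 - <<'E'
from h import *
a=camera('top')[:,:,::-1];s=camera('side');cv2.imwrite('pics/t15.png',a)
hsv=cv2.cvtColor(np.ascontiguousarray(a),cv2.COLOR_BGR2HSV); H,S,V=[hsv[...,i].astype(int) for i in range(3)]
def roi(m,u0,u1,v0,v1):
    z=np.zeros(m.shape,bool); z[v0:v1,u0:u1]=m[v0:v1,u0:u1]; return z
print('head',rect('top',roi(V<22,415,460,195,255),.044))
print('handle',rect('top',roi((H<18)&(S>100)&(V>60),440,520,205,265),.037))
plan((480,-100,250,None)); print(crate_pts(s))
c=np.zeros(V.shape,bool);c[150:255,155:220]=((V>95)&(S<60))[150:255,155:220]
n,l,st_,ce=cv2.connectedComponentsWithStats(c.astype('uint8'));print([(ce[i].round(),st_[i,4]) for i in range(1,n) if st_[i,4]>60])
E
```

```text
head (array([ 469.5, -310.3]), array([ 46.7, 137.5]), 76.1)
handle (array([ 440.9, -387.3]), array([121.4,  23.1]), 84.4)
t 62.90 pos [ 463.5 -174.5  263. ] yaw 175.4 j7 -148 width 0.0854 f [0.5 0.6 0.2]
(480, -100, 250, None) -> [-7.56 -1.05  1.32] turn 0.000 n>=1.5
((np.int64(284), np.int64(194)), (np.int64(334), np.int64(110)), (np.int64(205), np.int64(118)))
[(array([171., 152.]), np.int32(176)), (array([181., 169.]), np.int32(117)), (array([203., 236.]), np.int32(450)), (array([192., 211.]), np.int32(146)), (array([186., 233.]), np.int32(612))]
```

```bash
python3 -c "
from station import *
print(finish_job())"
```

```text
the job is handed in; nothing more can be done
None
```

The job is handed in: all three moulds were tapped free and stand upright in the crate, the timer key is wound to its stop, and the mallet is on its board, put back a second time after something knocked it; a few taps drove a front cheek 10–12 mm rather than about 8.

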